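# Clamp the sample stand crosswise and load it

## Robot

A 7-joint arm with a two-finger parallel gripper is mounted at the origin on a cart in front of the work surface, level with it; the furniture and walls round the work are solid. World frame = base frame: x ahead of the robot, y to its left, z up, the work surface at z = 0. Lengths are in m, angles in rad, forces in N, time in s.
With the tool pointing down it reaches from about 0.425 to 0.875 m from the base axis. Payload 8.4 kg.
Tool frame: the origin (TCP) lies at the very end of the fingers, on their centre line; the grasp point (between the pads) lies 19 mm behind it (robot.hold_point_z is the distance from the TCP to the grasp point, in m); z points along the fingers, x is the direction in which the jaws open and shut, and the axes are right-handed (so a half turn about z gives the same grasp; the last joint's range is limited). The gripper opens to 85 mm and grips with 20 to 120 N. Pads are 22 mm wide; open, the fingers measure 114 mm over their backs; the gripper's body (76 mm by 85 mm) begins 54 mm behind the grasp point. The pads swing forward as they close: fully open they stand 13 mm farther back than shut.
Start: joints at [-1.388, 0.333, 0.04, 1.465, -0.013, 1.343, -0.059], TCP at [0.181, 0.624, 0.231] pointing down, gripper open.
Joint ranges: [-2.58, 2.58], [-0.38, 2.09], [-1.3, 1.39], [0.25, 2.4], [-1.5, 4.64], [0.08, 2.09], [-2.65, 2.65]. Speed limits (rad/s): [2.22, 2.22, 2.79, 2.79, 3.14, 3.14, 3.14].

## Interface

Orientations are given as a unit quaternion [w, x, y, z].
In Python, from plant import robot, camera, get_calibration, finish_job, nets gives the robot as it stands. The module is installed in compiled form; this text tells all that it offers.
- The arm moves only by the tool play_rows, never from a script. Its argument "motion" is one flat list of numbers, 5 for each row, row after row: the shift along the tool's x, y, z in units of 50 mm (1.0 is 50 mm), then the turn about the tool's z in units of 6 degrees (1.0 is 6 degrees), then the opening in per cent of the stroke, from 0 (shut) to 100 (fully open). A call has 1 to 20 rows; each row is the pose to reach, as a shift and turn from the pose commanded when the call began, along the tool's axes at that moment; what a row does not reach only later rows make up. A row lasts 1/8 s, in which the tool goes at most 62.5 mm and 10.7 degrees, less where a joint would pass 70% of its speed; a pose out of reach is approached as far as the arm can. A call with a gripper value outside its range is refused whole. The fingers move at their own pace and stop on an object; "force" is the grip in N (left out, the last holds). Time passes only in rows, so rows that repeat a pose let the fingers close. It gives the time, the measured TCP pose, the force and the opening at its end, in the units of the state.
- robot.sense(): the state, without advancing time (a new reading comes with each control period).
- camera(name): name is "scene" or "top"; returns the picture (480x640x3 uint8, red, green, blue); there is no depth.
- get_calibration(name): a dict with "camera_matrix" (3x3 intrinsics, pixels), "k1" (the pictures are not rectified: a ray, as slopes to the right and down, at radius r is drawn at 1 + k1 r^2 times it, then the intrinsics apply), "pose" (4x4, takes a point from camera to world coordinates). Camera axes: x right, y up, looking along -z (the intrinsics and any distortion apply to the point x, -y, -z); pixel columns grow to the right and rows downward; lengths in m; the calibration is good to about 2 mm. A picture is of the moment at which its call begins. get_calibration takes no time and is no camera call.
- finish_job(): hands the job in, once; it reports no verdict.
Trained networks look in the newest picture that a camera, given by its name, has taken for a name from the list of things; names that differ only in an ending like _2 or _b are one class to them, and where a whole thing is asked for, a point or a joint stands for the part that bears it (a point fixed in the world has none). Each returns a list of dicts, best first, with "conf" (0 to 1); they miss things now and then, are a little off and sometimes report something else, mostly with a low value. They report only what shows in the picture. A call takes as long as a camera call. They do not tell look-alikes from the thing itself.
- nets.silhouettes(camera, label): "region" (480x640 bool, what is visible of it) and "rect" ([left, top, width, height] in pixels, round what is visible of it).
The state is a dict: "time": time; "joints": joint angles; "dq": joint speeds; "tau": joint torques, N m; "tcp_pos": TCP position; "tcp_rot": TCP orientation; "force": force on the tool from outside, world axes, zero at the start; "torque": the same for the moment, N m; "gripper_width": finger opening in m.
Only numpy, scipy, OpenCV 4.12 (cv2) and the standard library are available. Lean on these libraries where they do the work, as an engineer would, in place of code of your own. Each camera call takes 0.05 s, during which the arm holds its last target.

## Task

Clamp down the sample stand's deck by its four corner knobs, clockwise and in crosswise order, in two passes: first turn every knob about half-way, always following a knob with the one diagonally opposite, and then, in the same crosswise way, turn every knob fully to its stop. Only when all four are tight, lift each small jar from the table (there are two or three) and stand it upright and centred on top of a post of its own. Leave the large jar and the pump bottle where they are.

Things in the scene. Friction and masses are not known exactly. Their poses are not given: they have to be found in the camera images.
- stand: the sample stand, fixed to the table, yaw within 0.25 rad: dark base plate 250 x 290 mm under an aluminium deck 240 x 280 mm, with a row of three posts along y and a black knob near each corner. Origin: centre of the base's underside; x away from the robot, y to its left. The deck's top is 44 mm above the table; each knob is a clamp screw that presses its corner of the deck onto the base and sinks 3 mm over its whole turn
- post_2 (a point): centre of the flat top of the middle post: a round rubber pad 42 mm across, 60 mm above the deck (104 mm above the table); a jar stands on it overhanging all round. Axes as the stand
- post_1 (a point): centre of the flat top of the right-hand post (stand y = -95 mm); otherwise as the middle post
- post_3 (a point): centre of the flat top of the left-hand post (stand y = +95 mm); otherwise as the middle post
- knob_near_left (a joint): turn of the clamp knob at the corner nearest the robot on its left, rad: 0 to 0.2 at the start (loose), grows clockwise seen from above, hard stop at 2.0 (tight). Friction 0.12 N m, stays where it is left. The diagonally opposite knob is far right
- knob_near_left_grip (a point): on the axis of that knob (corner nearest the robot on its left; 80 mm in x and 100 mm in y from the middle post), at the height to grip its upright bar. The bar is 53 mm long, 14 mm thick, 32 mm high, and its top is 7 mm above this point; below it a flat disc 56 mm across begins 23 mm under this point. x axis of this frame: along the bar (it turns with the knob; with the knob at 0 it is the stand's x axis)
- knob_far_left (a joint): turn of the clamp knob at the corner away from the robot on its left, rad: 0 to 0.2 at the start (loose), grows clockwise seen from above, hard stop at 2.0 (tight). Friction 0.12 N m, stays where it is left. The diagonally opposite knob is near right
- knob_far_left_grip (a point): on the axis of that knob (corner away from the robot on its left; 80 mm in x and 100 mm in y from the middle post), at the height to grip its upright bar. The bar is 53 mm long, 14 mm thick, 32 mm high, and its top is 7 mm above this point; below it a flat disc 56 mm across begins 23 mm under this point. x axis of this frame: along the bar (it turns with the knob; with the knob at 0 it is the stand's x axis)
- knob_near_right (a joint): turn of the clamp knob at the corner nearest the robot on its right, rad: 0 to 0.2 at the start (loose), grows clockwise seen from above, hard stop at 2.0 (tight). Friction 0.12 N m, stays where it is left. The diagonally opposite knob is far left
- knob_near_right_grip (a point): on the axis of that knob (corner nearest the robot on its right; 80 mm in x and 100 mm in y from the middle post), at the height to grip its upright bar. The bar is 53 mm long, 14 mm thick, 32 mm high, and its top is 7 mm above this point; below it a flat disc 56 mm across begins 23 mm under this point. x axis of this frame: along the bar (it turns with the knob; with the knob at 0 it is the stand's x axis)
- knob_far_right (a joint): turn of the clamp knob at the corner away from the robot on its right, rad: 0 to 0.2 at the start (loose), grows clockwise seen from above, hard stop at 2.0 (tight). Friction 0.12 N m, stays where it is left. The diagonally opposite knob is near left
- knob_far_right_grip (a point): on the axis of that knob (corner away from the robot on its right; 80 mm in x and 100 mm in y from the middle post), at the height to grip its upright bar. The bar is 53 mm long, 14 mm thick, 32 mm high, and its top is 7 mm above this point; below it a flat disc 56 mm across begins 23 mm under this point. x axis of this frame: along the bar (it turns with the knob; with the knob at 0 it is the stand's x axis)
- jar_1_mid (a point): centre, half-way up, of a small closed jar, 63 mm across and 34 mm high, cream lid and a dark red band, 0.07 kg, standing on the table to the right of the stand; two or three of the three are there (None: not there). z axis up
- jar_2_mid (a point): centre, half-way up, of a small closed jar, 63 mm across and 34 mm high, cream lid and a dark red band, 0.07 kg, standing on the table to the right of the stand; two or three of the three are there (None: not there). z axis up
- jar_3_mid (a point): centre, half-way up, of a small closed jar, 63 mm across and 34 mm high, cream lid and a dark red band, 0.07 kg, standing on the table to the right of the stand; two or three of the three are there (None: not there). z axis up
- big_jar: a bystander: large white jar, 90 mm across, 32 mm high, origin at the underside, not one of the small jars
- pump_bottle: a bystander: dark pump bottle, 50 mm across, 160 mm high, origin at the underside
Not all that is in view belongs to the job. What is shaped like the part that bears jar_2_mid but yellow is not meant. Leave any orange look-alike of the part that bears jar_1_mid alone.

How it is judged:
On the way, in this order (a step that is already met when the one before it is completed fails the run):
1. first pass: every knob turned about half-way (past 0.6 rad) (value of joint each of knob_near_left, knob_far_left, knob_near_right, knob_far_right above 0.6 rad), for 0.2 s.
2. second pass: every knob tight (past 1.85 rad) (value of joint each of knob_near_left, knob_far_left, knob_near_right, knob_far_right above 1.85 rad), for 0.2 s.
3. every small jar stands on a post (((horizontal distance between jar_1_mid and post_1 below 0.014 m and z of jar_1_mid in the frame of post_1 between 0.012 and 0.022 m) or (horizontal distance between jar_1_mid and post_2 below 0.014 m and z of jar_1_mid in the frame of post_2 between 0.012 and 0.022 m) or (horizontal distance between jar_1_mid and post_3 below 0.014 m and z of jar_1_mid in the frame of post_3 between 0.012 and 0.022 m)) and angle between each of jar_1_mid, jar_2_mid, jar_3_mid's own z axis and vertical below 0.12 rad and contact force between each of jar_1, jar_2, jar_3 and the fingers below 0.05 N and ((horizontal distance between jar_2_mid and post_1 below 0.014 m and z of jar_2_mid in the frame of post_1 between 0.012 and 0.022 m) or (horizontal distance between jar_2_mid and post_2 below 0.014 m and z of jar_2_mid in the frame of post_2 between 0.012 and 0.022 m) or (horizontal distance between jar_2_mid and post_3 below 0.014 m and z of jar_2_mid in the frame of post_3 between 0.012 and 0.022 m)) and ((horizontal distance between jar_3_mid and post_1 below 0.014 m and z of jar_3_mid in the frame of post_1 between 0.012 and 0.022 m) or (horizontal distance between jar_3_mid and post_2 below 0.014 m and z of jar_3_mid in the frame of post_2 between 0.012 and 0.022 m) or (horizontal distance between jar_3_mid and post_3 below 0.014 m and z of jar_3_mid in the frame of post_3 between 0.012 and 0.022 m))), for 0.2 s.
At the end, for the whole second after the job is handed in: All four knobs are past 1.85 rad (stop at 2.0); every small jar that is there stands on a post, its axis within 14 mm of the post's, upright within 0.12 rad, released and at rest (all of step 2 and all of step 3 and linear speed of each of jar_1, jar_2, jar_3 below 0.02 m/s); the robot touches nothing.
It fails at once if a knob is tightened far (past 1.5 rad) while another is still loose (under 0.5 rad) (value of joint any of knob_near_left, knob_far_left, knob_near_right, knob_far_right above 1.5 rad and value of joint any of knob_near_left, knob_far_left, knob_near_right, knob_far_right below 0.5 rad).
It fails at once if first pass not crosswise: two neighbouring knobs are past 0.5 rad while the two others are under 0.4 rad ((value of joint each of knob_near_left, knob_far_left above 0.5 rad and value of joint each of knob_near_right, knob_far_right below 0.4 rad) or (value of joint each of knob_near_right, knob_far_right above 0.5 rad and value of joint each of knob_near_left, knob_far_left below 0.4 rad) or (value of joint each of knob_near_left, knob_near_right above 0.5 rad and value of joint each of knob_far_left, knob_far_right below 0.4 rad) or (value of joint each of knob_far_left, knob_far_right above 0.5 rad and value of joint each of knob_near_left, knob_near_right below 0.4 rad)).
It fails at once if second pass not crosswise: two neighbouring knobs are past 1.7 rad while the two others are under 1.55 rad ((value of joint each of knob_near_left, knob_far_left above 1.7 rad and value of joint each of knob_near_right, knob_far_right below 1.55 rad) or (value of joint each of knob_near_right, knob_far_right above 1.7 rad and value of joint each of knob_near_left, knob_far_left below 1.55 rad) or (value of joint each of knob_near_left, knob_near_right above 1.7 rad and value of joint each of knob_far_left, knob_far_right below 1.55 rad) or (value of joint each of knob_far_left, knob_far_right above 1.7 rad and value of joint each of knob_near_left, knob_near_right below 1.55 rad)).
It fails at once if a small jar is lifted (centre over 80 mm) before all knobs are past 1.8 rad (height (world z) of any of jar_1_mid, jar_2_mid, jar_3_mid above 0.08 m and value of joint any of knob_near_left, knob_far_left, knob_near_right, knob_far_right below 1.8 rad).
It fails at once if a bystander is moved by more than 40 mm (distance of any of big_jar, pump_bottle from where it was at the start of the episode above 0.04 m).
Of jar_1, jar_2, jar_3 only 2 to 3 are there at a start; the rules pass over those that are not, and their reading is None.
At some moment in a run one of jar_1, jar_2, jar_3 may be knocked a few centimetres aside while the robot is not near it.
Once in a run the grip may slacken for a moment while it holds something.
It also fails if it takes over 192 s, if anything falls off the work surface, if the arm or the gripper's body presses on something with over 40 N, if the wrist force passes 120 N, or if a joint passes its speed limit or range.

## Working session

There is one attempt and no reset: what is moved stays moved. The work goes in short steps, Python scripts to look and compute and a tool call to move; the robot and the scene stay as the last step left them, time stands still between calls to the robot, and variables do not carry over. Pictures are saved under pics/ and viewed, and the job is handed in when it is done.

Besides the shell and the picture viewer there is one more tool, called after "Request:" by a JSON object that holds its "fn" and its "kwargs". play_rows: Moves the arm, as the interface text tells. Its arguments: {"type":"object","properties":{"motion":{"type":"array","items":{"type":"number"}},"force":{"type":"number"}},"required":["motion"]}

```bash
ls; mkdir -p pics; python3 - <<'E'
from plant import robot,camera,get_calibration,nets
import cv2,numpy as np
for n in("scene","top"):
    c=get_calibration(n);print(n,np.round(c["camera_matrix"],1).tolist(),c["k1"],np.round(c["pose"],3).tolist())
    im=camera(n);cv2.imwrite(f"pics/{n}0.png",im[:,:,::-1])
s=robot.sense();print(s, robot.hold_point_z)
E
```

```text
pics
scene [[527.2, 0.0, 317.1], [0.0, 527.2, 234.6], [0.0, 0.0, 1.0]] -0.07427846068203074 [[0.753, 0.496, -0.432, 0.088], [-0.657, 0.587, -0.473, -0.574], [0.019, 0.64, 0.768, 0.916], [0.0, 0.0, 0.0, 1.0]]
top [[437.3, 0.0, 321.4], [0.0, 437.3, 243.3], [0.0, 0.0, 1.0]] -0.017976761074751192 [[0.029, 0.99, -0.136, 0.452], [-1.0, 0.028, -0.009, -0.082], [-0.005, 0.136, 0.991, 1.07], [0.0, 0.0, 0.0, 1.0]]
{'time': 0.1, 'joints': array([-1.38820463,  0.33382567,  0.039879  ,  1.46619445, -0.01341051,
        1.34331279, -0.05848893]), 'dq': array([-0.00224473, -0.00246615, -0.00176803, -0.00108579, -0.00023639,
        0.00120805,  0.00080724]), 'tau': array([ 5.68686723e-03, -6.60022402e+01,  1.37152568e+00, -4.06468070e+01,
        1.71564514e-02,  9.07745532e-03,  1.68396275e-05]), 'tcp_pos': array([0.18065713, 0.62394981, 0.23051402]), 'tcp_rot': array([ 4.77735448e-04,  7.99402396e-01,  6.00795528e-01, -5.61336788e-04]), 'force': array([-0.57735771,  0.05604488,  0.02527921]), 'torque': array([-0.03322904, -0.02586848, -0.00112262]), 'gripper_width': 0.08528258015100931} 0.0187
```

View pics/scene0.png

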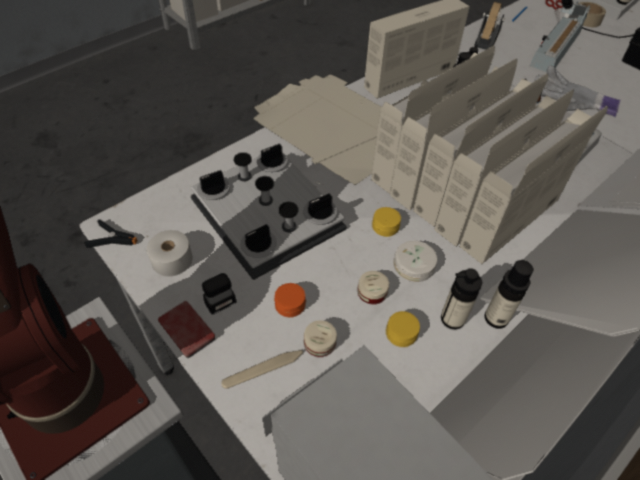

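View pics/top0.png

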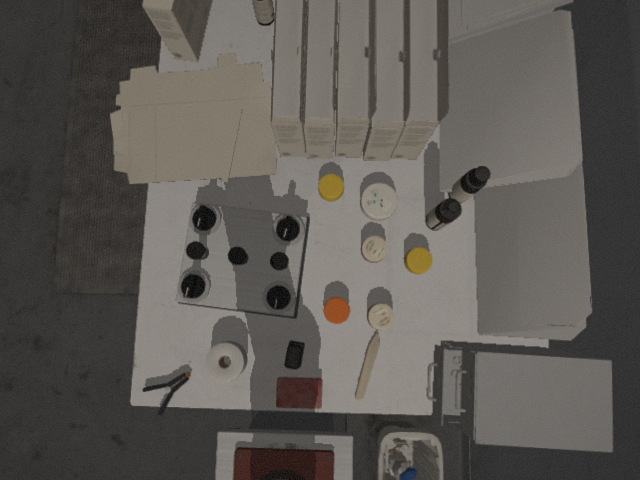

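The scene and top views show two cream-lidded small jars: top (374,249) and (381,317), scene (373,288) and (320,338). The yellow jars at top (331,187) and (418,261) and the orange one at (337,310) are look-alikes. The white one at (379,202) is the big jar. The stand is at top (245,260).

```bash
cat > h.py <<'E'
from plant import robot,camera,get_calibration,nets
import cv2,numpy as np
from scipy.optimize import least_squares
C={n:get_calibration(n) for n in("scene","top")}
def proj(n,P):
    c=C[n];T=np.linalg.inv(c["pose"]);P=np.atleast_2d(P)
    q=P@T[:3,:3].T+T[:3,3]
    s=np.c_[q[:,0]/-q[:,2],-q[:,1]/-q[:,2]]
    s=s*(1+c["k1"]*(s**2).sum(1,keepdims=True))
    K=c["camera_matrix"];return np.c_[s[:,0]*K[0,0]+K[0,2],s[:,1]*K[1,1]+K[1,2]]
def ray(n,uv):
    c=C[n];K=c["camera_matrix"]
    p=cv2.undistortPoints(np.array([[uv]],float),K,np.array([c["k1"],0,0,0,0]))[0,0]
    d=c["pose"][:3,:3]@np.array([p[0],-p[1],-1.]);return c["pose"][:3,3],d/np.linalg.norm(d)
def onz(n,uv,z):
    o,d=ray(n,uv);return o+d*(z-o[2])/d[2]
def tri(a,b):
    A=np.zeros((3,3));r=np.zeros(3);R=[]
    for n,uv in(("scene",a),("top",b)):
        o,d=ray(n,uv);M=np.eye(3)-np.outer(d,d);A+=M;r+=M@o;R.append((M,o))
    p=np.linalg.solve(A,r);return p,[np.linalg.norm(M@(p-o)) for M,o in R]
def shot(n,name):
    im=camera(n);cv2.imwrite(f"pics/{name}.png",im[:,:,::-1]);return im
def crop(im,x0,y0,x1,y1,k,name):
    cv2.imwrite(f"pics/{name}.png",cv2.resize(im[y0:y1,x0:x1,::-1],None,fx=k,fy=k,interpolation=cv2.INTER_CUBIC))
E
python3 - <<'E'
from h import *
ims={n:camera(n) for n in C}
for n in C:
  for l in("knob_near_left_grip","jar_1_mid","stand","big_jar","pump_bottle"):
    for r in nets.silhouettes(n,l):
        ys,xs=np.nonzero(r["region"]);print(n,l,round(r["conf"],2),np.round(r["rect"]).tolist(),round(xs.mean(),1),round(ys.mean(),1),len(xs))
crop(ims["top"],170,190,320,325,5,"topst");crop(ims["scene"],180,130,360,285,4,"scst")
crop(ims["top"],300,170,440,340,3.5,"topj");crop(ims["scene"],260,190,440,370,3.3,"scj")
E
```

```text
scene knob_near_left_grip 0.76 [198.0, 170.0, 26.0, 21.0] 212.6 182.5 455
scene jar_1_mid 0.92 [277.0, 284.0, 27.0, 35.0] 289.8 299.7 895
scene jar_1_mid 0.79 [301.0, 321.0, 38.0, 37.0] 319.9 338.6 1012
scene jar_1_mid 0.56 [264.0, 144.0, 23.0, 27.0] 272.1 156.2 457
scene stand 0.65 [190.0, 144.0, 158.0, 138.0] 266.3 209.9 12204
scene big_jar 0.73 [394.0, 243.0, 42.0, 36.0] 414.4 260.8 1392
scene big_jar 0.57 [191.0, 142.0, 157.0, 139.0] 266.3 210.0 12078
scene pump_bottle 0.66 [443.0, 270.0, 40.0, 60.0] 460.8 298.6 1515
scene pump_bottle 0.64 [188.0, 143.0, 155.0, 124.0] 265.6 204.3 10388
scene pump_bottle 0.47 [393.0, 240.0, 45.0, 41.0] 414.5 260.6 1434
top knob_near_left_grip 0.97 [180.0, 274.0, 25.0, 26.0] 192.5 286.4 469
top knob_near_left_grip 0.55 [178.0, 203.0, 131.0, 116.0] 241.9 259.5 11837
top knob_near_left_grip 0.23 [360.0, 186.0, 39.0, 35.0] 378.5 201.8 1126
top jar_1_mid 0.97 [366.0, 302.0, 28.0, 28.0] 380.4 316.7 601
top jar_1_mid 0.85 [324.0, 300.0, 26.0, 20.0] 336.4 310.0 496
top stand 0.73 [358.0, 183.0, 41.0, 38.0] 378.6 201.6 1093
top stand 0.56 [177.0, 203.0, 132.0, 117.0] 243.2 260.3 12409
top big_jar 0.72 [361.0, 182.0, 38.0, 40.0] 378.5 201.6 1132
top big_jar 0.72 [266.0, 287.0, 26.0, 23.0] 278.2 297.4 463
top big_jar 0.17 [179.0, 274.0, 28.0, 24.0] 192.3 286.3 465
top pump_bottle 0.7 [427.0, 198.0, 36.0, 36.0] 444.3 213.6 801
```

View pics/topst.png

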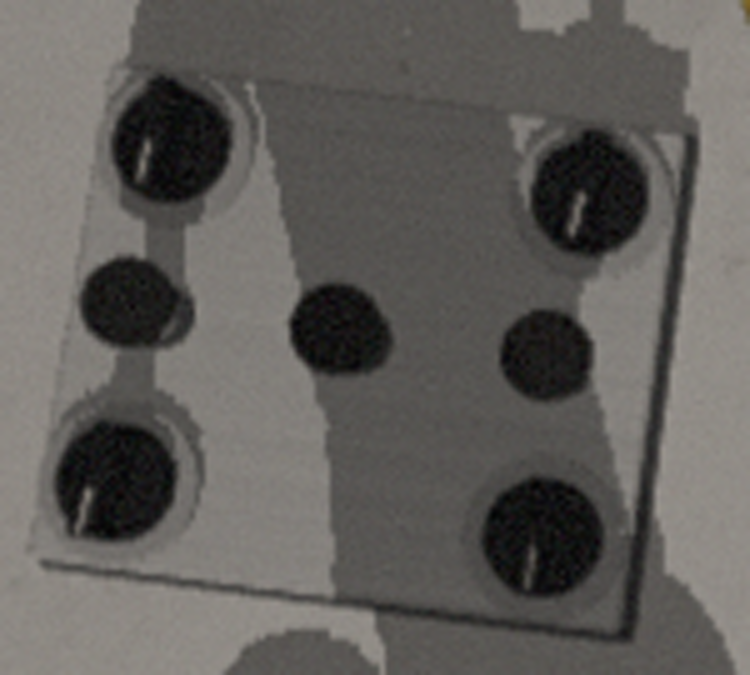

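View pics/scst.png

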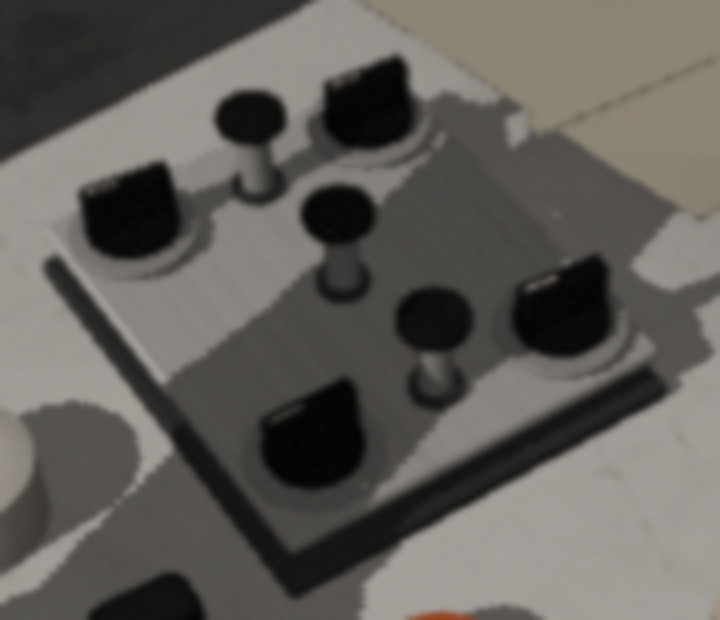

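View pics/topj.png

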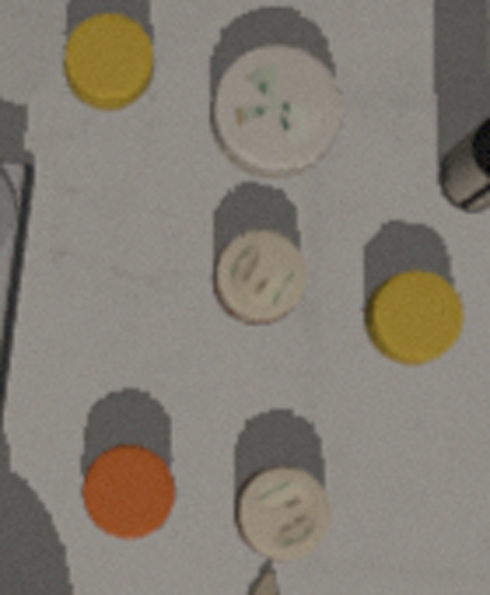

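View pics/scj.png

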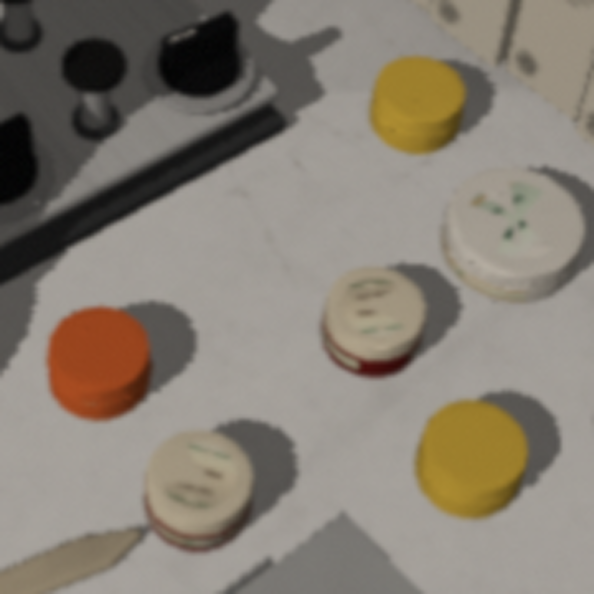

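```bash
python3 - <<'E'
from h import *
S=lambda a:(a[0]/4+180,a[1]/4+130)
T=lambda a:(a[0]/5+170,a[1]/5+190)
posts={3:((250,118),(125,302)),2:((338,213),(333,328)),1:((434,320),(546,354))}
P={}
for k,(a,b) in posts.items():
    p,e=tri(S(a),T(b));P[k]=p;print("post",k,np.round(p,4),np.round(e,4))
for nm,a,b in(("A",(376/3.3+260,308/3.3+190),(262/3.5+300,275/3.5+170)),("B",(200/3.3+260,478/3.3+190),(284/3.5+300,512/3.5+170))):
    p,e=tri(a,b);print("jar lid",nm,np.round(p,4),np.round(e,4), np.hypot(p[0],p[1]))
d=P[3]-P[1];print("yaw",np.arctan2(-d[0],d[1]),np.linalg.norm(d))
# stand fit
def corners(x,y,yaw):
    R=np.array([[np.cos(yaw),-np.sin(yaw)],[np.sin(yaw),np.cos(yaw)]])
    L=[(0,0,.104),(0,-.095,.104),(0,.095,.104)]+[(sx*.08,sy*.1,0) for sx in(-1,1) for sy in(1,-1)]
    return np.array([[*(R@l[:2]+[x,y]),l[2]] for l in L])
def res(v):
    Q=corners(*v[:3])[:3];
    return np.r_[(proj("scene",Q)-[S(posts[k][0]) for k in(2,1,3)]).ravel(),(proj("top",Q)-[T(posts[k][1]) for k in(2,1,3)]).ravel()]
s=least_squares(res,[P[2][0],P[2][1],0.1]);print(np.round(s.x,4),np.round(s.fun,2))
Q=corners(*s.x);print(np.round(Q,4))
# white-mark ends
marks={"fl":((136,168),(148,136)),}
E
```

```text
post 3 [0.5623 0.208  0.1008] [0.002 0.002]
post 2 [0.5533 0.1138 0.1015] [0.0022 0.0022]
post 1 [0.5441 0.0185 0.1008] [0.0018 0.0018]
jar lid A [ 0.586  -0.2016  0.035 ] [0.0019 0.0019] 0.6196941385578733
jar lid B [ 0.4269 -0.2186  0.0325] [0.0019 0.0019] 0.47963120168472484
yaw -0.0958257503794416 0.1903135109368552
[ 0.5524  0.1122 -0.0956] [-0.95 -0.23 -0.87 -0.6  -0.98 -0.63  1.11 -0.5   0.76 -0.44  0.71 -0.53]
[[0.5524 0.1122 0.104 ]
 [0.5434 0.0176 0.104 ]
 [0.5615 0.2067 0.104 ]
 [0.4824 0.2194 0.    ]
 [0.4633 0.0203 0.    ]
 [0.6416 0.2041 0.    ]
 [0.6225 0.005  0.    ]]
```

```bash
python3 - <<'E'
from h import *
def avg(n):
    return np.mean([camera(n).astype(float) for _ in range(6)],0)
I={n:avg(n) for n in C}
np.savez("avg.npz",**I)
st=np.array([.5524,.1122]);yaw=-.0956
R=np.array([[np.cos(yaw),-np.sin(yaw)],[np.sin(yaw),np.cos(yaw)]])
for n in C:
    t=[]
    for nm,sx,sy in(("NL",-1,1),("FL",1,1),("NR",-1,-1),("FR",1,-1)):
        u=proj(n,[[*(R@[sx*.08,sy*.1]+st),.075]])[0].round().astype(int);print(n,nm,u-20)
        c=I[n][u[1]-20:u[1]+20,u[0]-20:u[0]+20,::-1]
        c=np.clip((c/255)**.5*255,0,255).astype(np.uint8)
        t.append(cv2.resize(c,(400,300) if 0 else (300,300),interpolation=cv2.INTER_CUBIC))
    cv2.imwrite(f"pics/k_{n}.png",np.vstack([np.hstack(t[:2]),np.hstack(t[2:])]))
E
```

```text
scene NL [191 161]
scene FL [251 134]
scene NR [237 217]
scene FR [300 184]
top NL [172 266]
top FL [183 197]
top NR [259 277]
top FR [268 208]
```

View pics/k_scene.png

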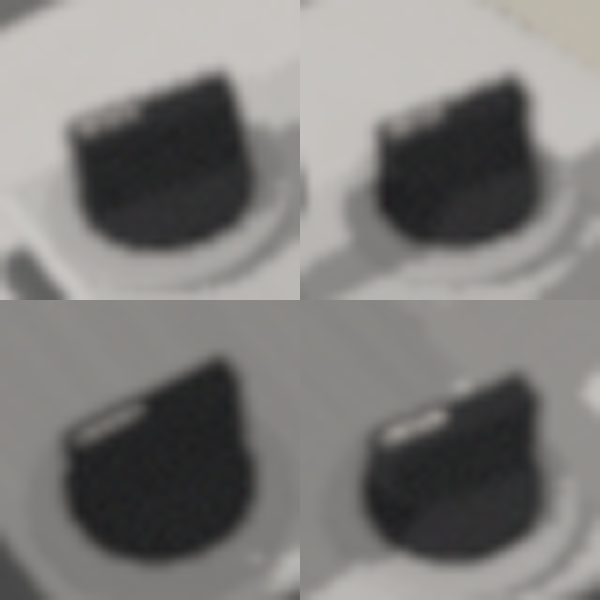

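View pics/k_top.png

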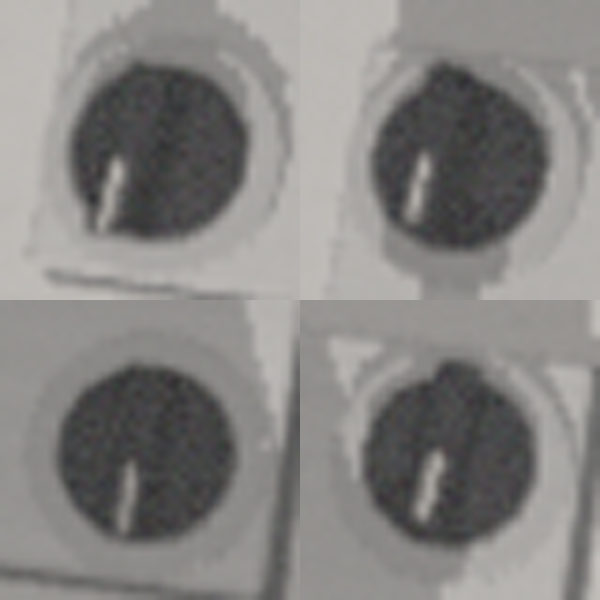

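```bash
python3 - <<'E'
from h import *
st=np.array([.5524,.1122]);yaw=-.0956
R=np.array([[np.cos(yaw),-np.sin(yaw)],[np.sin(yaw),np.cos(yaw)]])
o={"NL":((191,161),(172,266)),"FL":((251,134),(183,197)),"NR":((237,217),(259,277)),"FR":((300,184),(268,208))}
s={"NL":((82,132),(140,110),(222,75),(72,125)),"FL":((88,128),(140,110),(217,75),(82,128)),"NR":((75,142),(145,105),(222,60),(70,135)),"FR":((86,137),(148,115),(222,77),(72,132))}
t={"NL":((97,230),(120,160)),"FL":((112,220),(126,155)),"NR":((123,230),(131,165)),"FR":((122,220),(138,155))}
c={k:R@np.array(v)+st for k,v in dict(NL=(-.08,.1),FL=(.08,.1),NR=(-.08,-.1),FR=(.08,-.1)).items()}
px=lambda a,of:(a[0]/7.5+of[0]-.43,a[1]/7.5+of[1]-.43)
for k in o:
    po,eo=tri(px(s[k][0],o[k][0]),px(t[k][0],o[k][1]));pi,ei=tri(px(s[k][1],o[k][0]),px(t[k][1],o[k][1]))
    z=.08
    a=onz("top",px(t[k][0],o[k][1]),z);b=onz("top",px(t[k][1],o[k][1]),z)
    f=onz("scene",px(s[k][2],o[k][0]),z);n=onz("scene",px(s[k][3],o[k][0]),z)
    an=lambda d:round(np.arctan2(d[1],d[0])-yaw,3)
    print(k,c[k].round(4),"outer",po.round(4),eo[0].round(4),"inner",pi.round(4),"ang(top mark)",an(b-a),"ang(tri)",an(pi-po),"ang scene edge",an(f-n),"len",np.linalg.norm(f-n).round(4),"mid",((f+n)/2).round(4))
E
```

```text
NL [0.4823 0.2194] outer [0.4607 0.2267 0.0915] 0.0031 inner [0.4803 0.2222 0.0915] ang(top mark) -0.159 ang(tri) -0.128 ang scene edge -0.136 len 0.0484 mid [0.4911 0.2346 0.08  ]
FL [0.6416 0.2041] outer [0.6187 0.2077 0.0958] 0.0018 inner [0.6387 0.2061 0.0931] ang(top mark) -0.048 ang(tri) 0.013 ang scene edge -0.055 len 0.0494 mid [0.6533 0.2191 0.08  ]
NR [0.4632 0.0203] outer [0.4407 0.0252 0.0916] 0.0009 inner [0.4609 0.0225 0.094 ] ang(top mark) 0.014 ang(tri) -0.034 ang scene edge -0.013 len 0.0488 mid [0.471  0.0333 0.08  ]
FR [0.6225 0.005 ] outer [0.5994 0.0108 0.0941] 0.0021 inner [0.6196 0.0069 0.0926] ang(top mark) -0.104 ang(tri) -0.095 ang scene edge -0.138 len 0.0497 mid [0.6322 0.018  0.08  ]
```

```bash
cat > g.py <<'E'
import sys
from h import *
from scipy.spatial.transform import Rotation as Ro
ST=np.array([.5528,.1130]);YAW=-.0956
RR=np.array([[np.cos(YAW),-np.sin(YAW)],[np.sin(YAW),np.cos(YAW)]])
K={k:RR@np.array(v)+ST for k,v in dict(NL=(-.08,.1),FL=(.08,.1),NR=(-.08,-.1),FR=(.08,-.1),P1=(0,-.095),P2=(0,0),P3=(0,.095)).items()}
def go(xyz,az=None,s=None):
    s=s or robot.sense();w=s["tcp_rot"];r=Ro.from_quat([w[1],w[2],w[3],w[0]])
    d=r.as_matrix().T@(np.array(xyz)-s["tcp_pos"]);X=r.as_matrix()[:,0];a=np.arctan2(X[1],X[0])
    t=0 if az is None else -((az-a+np.pi/2)%np.pi-np.pi/2)  # half-turn equivalent
    print("shift units",(d/.05).round(3).tolist(),"turn units",round(np.degrees(t)/6,3),"| az now",round(a,3),"j7",round(s["joints"][6],2),"t",s["time"])
def kn(k,ang,z): go([*K[k],z],YAW-ang+np.pi/2)
def st():
    s=robot.sense();w=s["tcp_rot"];r=Ro.from_quat([w[1],w[2],w[3],w[0]]).as_matrix()
    print("t",round(s["time"],2),"tcp",s["tcp_pos"].round(4),"az",np.arctan2(r[1,0],r[0,0]).round(3),"tilt",r[:,2].round(3),"F",s["force"].round(1),"M",s["torque"].round(2),"w",round(s["gripper_width"],4),"q",s["joints"].round(2))
E
python3 -c "
from g import *
kn('NL',.14,.13)"
```

```text
shift units [-6.085, 8.048, 2.027] turn units -0.441 | az now 1.289 j7 -0.06 t 1.3
```

Request:
{"fn": "play_rows", "kwargs": {"motion": [-6.08,8.05,1.6,-0.44,45,-6.08,8.05,1.6,-0.44,45,-6.08,8.05,1.6,-0.44,45,-6.08,8.05,1.6,-0.44,45,-6.08,8.05,1.6,-0.44,45,-6.08,8.05,1.6,-0.44,45,-6.08,8.05,1.6,-0.44,45,-6.08,8.05,1.6,-0.44,45,-6.08,8.05,1.6,-0.44,45,-6.08,8.05,1.6,-0.44,45,-6.08,8.05,1.6,-0.44,45,-6.08,8.05,1.6,-0.44,45], "force": 40}}

```text
time: 2.8
tcp_pos: [0.4821, 0.222, 0.1515]
tcp_rot: [-0.0, 0.785, 0.62, 0.0]
force: [-0.3, 0.6, 0.7]
gripper_width: 0.0384
```

```bash
python3 - <<'E'
from g import *
st();kn('NL',.14,.07)
a=shot("scene","s1");b=shot("top","t1")
crop(a,150,90,300,240,5,"s1c");crop(b,140,220,260,340,5,"t1c")
s=robot.sense();p=s["tcp_pos"];print(proj("scene",[p]),proj("top",[p]))
E
```

```text
t 2.8 tcp [0.4821 0.222  0.1515] az 1.338 tilt [ 0.  0. -1.] F [-0.3  0.6  0.7] M [ 0.02 -0.    0.06] w 0.0384 q [-0.84  0.15  0.35  1.87 -0.06  1.13  0.88]
shift units [-0.033, 0.02, 1.63] turn units 0.023 | az now 1.338 j7 0.88 t 2.8
[[205.80276385 154.89389144]] [[179.72679325 284.32747442]]
```

View pics/s1c.png

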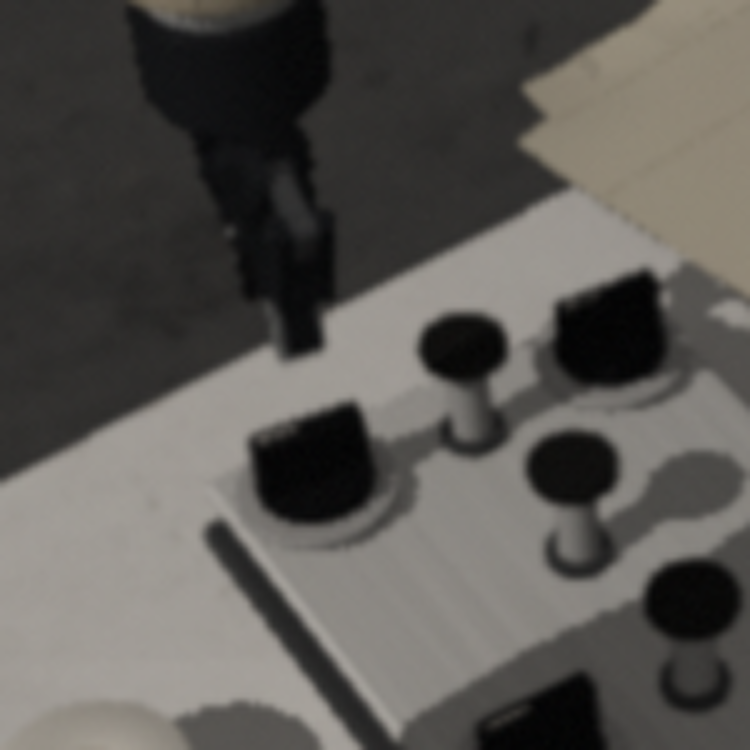

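View pics/t1c.png

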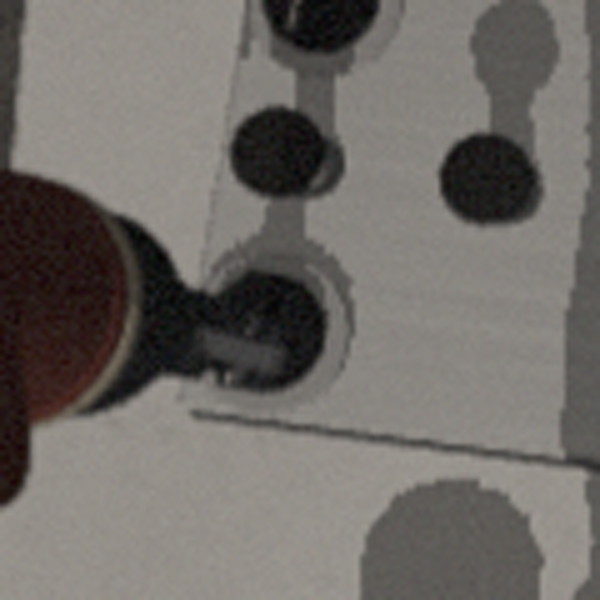

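The gripper hangs above the near-left knob (scene (207,155), knob at (212,180)). Going down and gripping the bar.

Request:
{"fn": "play_rows", "kwargs": {"motion": [-0.03,0.02,1.0,0,45,-0.03,0.02,1.4,0,45,-0.03,0.02,1.62,0,45,-0.03,0.02,1.62,0,45,-0.03,0.02,1.62,0,45,-0.03,0.02,1.62,0,0,-0.03,0.02,1.62,0,0,-0.03,0.02,1.62,0,0,-0.03,0.02,1.62,0,0,-0.03,0.02,1.62,0,0], "force": 50}}

```text
time: 4.15
tcp_pos: [0.4847, 0.2213, 0.0717]
tcp_rot: [-0.0, 0.785, 0.62, 0.003]
force: [2.8, 7.0, 0.2]
gripper_width: 0.013
```

```bash
python3 -c "
from g import *
st()"
```

```text
t 4.15 tcp [0.4847 0.2213 0.0717] az 1.337 tilt [ 0.003  0.004 -1.   ] F [2.8 7.  0.2] M [ 1.43 -0.56  0.07] w 0.013 q [-0.82  0.24  0.35  1.95 -0.1   0.96  0.92]
```

Request:
{"fn": "play_rows", "kwargs": {"motion": [0.02,0,0,1,0,0.02,0,0,2,0,0.02,0,0,3,0,0.02,0,0.01,4,0,0.02,0,0.01,5,0,0.02,0,0.02,6,0,0.02,0,0.02,7,0,0.02,0,0.03,8,0,0.02,0,0.03,9,0,0.02,0,0.03,9,0,0.02,0,0.03,9,0,0.02,0,0.03,9,0]}}

```text
time: 5.65
tcp_pos: [0.484, 0.221, 0.0702]
tcp_rot: [-0.001, 0.981, 0.195, 0.001]
force: [-3.1, 2.3, 6.8]
gripper_width: 0.013
```

```bash
python3 -c "
from g import *
st()"
```

```text
t 5.65 tcp [0.484  0.221  0.0702] az 0.393 tilt [ 0.001  0.002 -1.   ] F [-3.1  2.3  6.8] M [ 0.39  0.86 -0.12] w 0.013 q [-0.94  0.26  0.49  1.95 -0.15  0.96  0.01]
```

```bash
sed -i 's/ST=np.array(\[.5528,.1130\])/ST=np.array([.5538,.1138])/' g.py; python3 -c "
from g import *
kn('FR',.11,.15);kn('FR',.11,.070)"
```

```text
shift units [0.945, 5.029, -1.604] turn units -9.284 | az now 0.393 j7 0.01 t 5.65
shift units [0.942, 5.032, -0.004] turn units -9.284 | az now 0.393 j7 0.01 t 5.65
```

Request:
{"fn": "play_rows", "kwargs": {"motion": [0,0,0,0,45,0,0,0,0,45,0,0,-1.0,0,45,0,0,-1.6,0,45,0.2,1.0,-1.6,-1.5,45,0.4,2.0,-1.6,-3.0,45,0.6,3.0,-1.6,-4.5,45,0.8,4.0,-1.6,-6.0,45,0.94,5.03,-1.6,-7.5,45,0.94,5.03,-1.6,-9.28,45,0.94,5.03,-1.6,-9.28,45,0.94,5.03,-1.6,-9.28,45,0.94,5.03,-0.8,-9.28,45,0.94,5.03,-0.3,-9.28,45,0.94,5.03,0,-9.28,45,0.94,5.03,0,-9.28,45]}}

```text
time: 7.65
tcp_pos: [0.6227, 0.0058, 0.0682]
tcp_rot: [-0.0, 0.776, 0.63, -0.001]
force: [0.3, 0.3, 0.9]
gripper_width: 0.0385
```

```bash
python3 -c "
from g import *
st();kn('FR',.11,.070)
I=shot('scene','s2');crop(I,180,100,360,260,4,'s2c')"
```

```text
t 7.65 tcp [0.6227 0.0058 0.0682] az 1.364 tilt [-0.002 -0.    -1.   ] F [0.3 0.3 0.9] M [ 0.02  0.01 -0.08] w 0.0385 q [-0.46  0.44  0.48  1.73 -0.23  1.03  1.47]
shift units [0.02, 0.019, -0.037] turn units -0.012 | az now 1.364 j7 1.47 t 7.65
```

View pics/s2c.png

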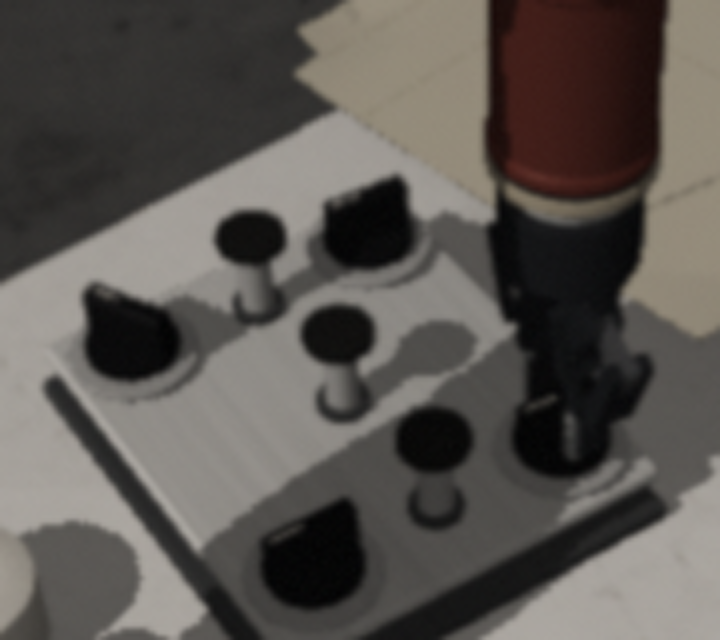

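The near-left bar has turned and the gripper straddles the far-right bar (scene (322,207)). Closing and turning.

Request:
{"fn": "play_rows", "kwargs": {"motion": [0.02,0.02,-0.03,0,0,0.02,0.02,-0.03,0,0,0.02,0.02,-0.03,0,0,0.02,0.02,-0.03,0,0,0.02,0.02,-0.03,0,0,0.02,0.02,-0.03,1,0,0.02,0.02,-0.03,2,0,0.02,0.02,-0.03,3,0,0.02,0.02,-0.02,4,0,0.02,0.02,-0.02,5,0,0.02,0.02,-0.01,6,0,0.02,0.02,-0.01,7,0,0.02,0.02,0,8,0,0.02,0.02,0,9,0,0.02,0.02,0,9,0,0.02,0.02,0,9,0,0.02,0.02,0,9,0]}}

```text
time: 9.82
tcp_pos: [0.6245, 0.0055, 0.0704]
tcp_rot: [-0.0, 0.978, 0.209, 0.0]
force: [-6.1, -1.0, 10.8]
gripper_width: 0.0126
```

```bash
python3 -c "
from g import *
st();kn('NR',.01,.070)"
```

```text
t 9.82 tcp [0.6245 0.0055 0.0704] az 0.421 tilt [ 0.  0. -1.] F [-6.1 -1.  10.8] M [-0.19  1.53 -0.21] w 0.0126 q [-0.6   0.48  0.68  1.73 -0.34  1.05  0.61]
shift units [-2.785, -1.606, 0.008] turn units -9.971 | az now 0.421 j7 0.61 t 9.825
```

Request:
{"fn": "play_rows", "kwargs": {"motion": [0,0,0,0,45,0,0,0,0,45,0,0,-1.0,0,45,0,0,-1.6,0,45,-0.5,-0.3,-1.6,-1.7,45,-1.0,-0.6,-1.6,-3.4,45,-1.5,-0.9,-1.6,-5.1,45,-2.0,-1.2,-1.6,-6.8,45,-2.78,-1.6,-1.6,-8.5,45,-2.78,-1.6,-1.6,-9.97,45,-2.78,-1.6,-1.6,-9.97,45,-2.78,-1.6,-1.6,-9.97,45,-2.78,-1.6,-0.8,-9.97,45,-2.78,-1.6,-0.3,-9.97,45,-2.78,-1.6,-0.02,-9.97,45,-2.78,-1.6,-0.02,-9.97,45]}}

```text
time: 11.82
tcp_pos: [0.4647, 0.0218, 0.0693]
tcp_rot: [-0.0, 0.744, 0.669, -0.001]
force: [-0.7, -0.1, 0.5]
gripper_width: 0.0385
```

```bash
python3 -c "
from g import *
st();kn('NR',.01,.070)
I=shot('scene','s3');crop(I,180,100,360,260,4,'s3c')"
```

```text
t 11.82 tcp [0.4647 0.0218 0.0693] az 1.465 tilt [-0.002 -0.001 -1.   ] F [-0.7 -0.1  0.5] M [-0.03  0.    0.03] w 0.0385 q [-0.71  0.12  0.61  2.11 -0.09  0.93  1.41]
shift units [0.002, -0.002, -0.015] turn units -0.006 | az now 1.465 j7 1.41 t 11.825
```

View pics/s3c.png

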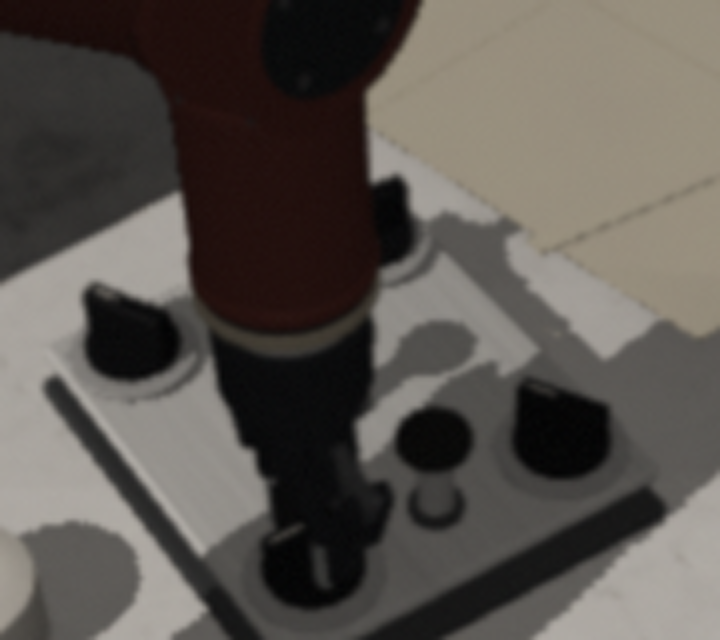

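Both first knobs are turned, and the gripper straddles near-right at scene (258,235).

Request:
{"fn": "play_rows", "kwargs": {"motion": [0,0,0,0,0,0,0,0,0,0,0,0,0,0,0,0,0,0,0,0,0,0,0,0,0,0,0,0,1,0,0,0,0,2,0,0,0,0,3,0,0,0,0.01,4,0,0,0,0.01,5,0,0,0,0.02,6,0,0,0,0.02,7,0,0,0,0.03,8,0,0,0,0.03,9,0,0,0,0.03,10,0,0,0,0.03,10,0,0,0,0.03,10,0,0,0,0.03,10,0]}}

```text
time: 14.12
tcp_pos: [0.465, 0.0218, 0.0692]
tcp_rot: [-0.0, 0.978, 0.208, -0.0]
force: [-4.4, -1.2, 10.6]
gripper_width: 0.0132
```

```bash
python3 -c "
from g import *
st();kn('FL',.04,.070)"
```

```text
t 14.12 tcp [0.465  0.0218 0.0692] az 0.418 tilt [-0.  0. -1.] F [-4.4 -1.2 10.6] M [-0.51  1.18 -0.18] w 0.0132 q [-0.8   0.13  0.71  2.11 -0.1   0.93  0.38]
shift units [4.747, -1.916, -0.015] turn units -9.713 | az now 0.418 j7 0.38 t 14.125
```

Request:
{"fn": "play_rows", "kwargs": {"motion": [0,0,0,0,45,0,0,0,0,45,0,0,-1.0,0,45,0,0,-1.6,0,45,0.9,-0.4,-1.6,-1.6,45,1.8,-0.8,-1.6,-3.2,45,2.7,-1.2,-1.6,-4.8,45,3.6,-1.6,-1.6,-6.4,45,4.75,-1.92,-1.6,-8.0,45,4.75,-1.92,-1.6,-9.7,45,4.75,-1.92,-1.6,-9.7,45,4.75,-1.92,-1.6,-9.7,45,4.75,-1.92,-0.8,-9.7,45,4.75,-1.92,-0.3,-9.7,45,4.75,-1.92,-0.02,-9.7,45,4.75,-1.92,-0.02,-9.7,45]}}

```text
time: 16.12
tcp_pos: [0.6424, 0.2061, 0.0691]
tcp_rot: [-0.0, 0.754, 0.657, -0.0]
force: [0.7, -0.8, -0.4]
gripper_width: 0.0383
```

```bash
python3 -c "
from g import *
st();kn('FL',.04,.070)
I=shot('scene','s4');crop(I,180,100,360,260,4,'s4c')"
```

```text
t 16.12 tcp [0.6424 0.2061 0.0691] az 1.433 tilt [-0.001 -0.    -1.   ] F [ 0.7 -0.8 -0.4] M [-0.   -0.04  0.01] w 0.0383 q [-0.73  0.54  0.48  1.59 -0.27  1.08  1.26]
shift units [-0.007, 0.013, -0.018] turn units -0.02 | az now 1.433 j7 1.26 t 16.125
```

View pics/s4c.png

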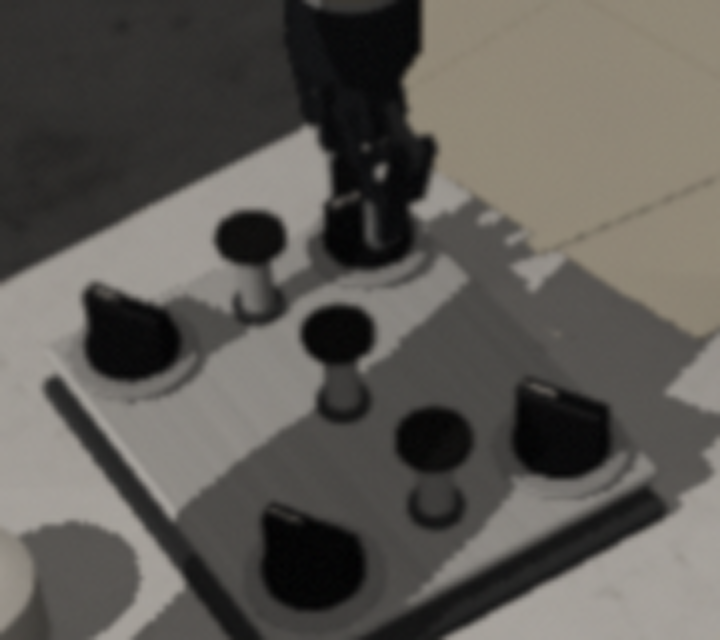

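Three are turned and the gripper straddles far-left at scene (272,155).

Request:
{"fn": "play_rows", "kwargs": {"motion": [0,0,0,0,0,0,0,0,0,0,0,0,0,0,0,0,0,0,0,0,0,0,0,0,0,0,0,0,1,0,0,0,0,2,0,0,0,0,3,0,0,0,0.01,4,0,0,0,0.01,5,0,0,0,0.02,6,0,0,0,0.02,7,0,0,0,0.03,8,0,0,0,0.03,9,0,0,0,0.03,9.5,0,0,0,0.03,9.5,0,0,0,0.03,9.5,0,0,0,0.03,9.5,0]}}

```text
time: 18.42
tcp_pos: [0.6434, 0.2061, 0.0692]
tcp_rot: [-0.0, 0.976, 0.218, 0.001]
force: [-2.6, -1.5, 8.1]
gripper_width: 0.0131
```

```bash
python3 -c "
from g import *
st();kn('NL',1.08,.069)"
```

```text
t 18.43 tcp [0.6434 0.2061 0.0692] az 0.439 tilt [ 0.001  0.    -1.   ] F [-2.6 -1.5  8.1] M [-0.28  0.6  -0.07] w 0.0131 q [-0.88  0.59  0.7   1.6  -0.42  1.1   0.37]
shift units [-2.765, -1.627, 0.001] turn units 0.42 | az now 0.439 j7 0.37 t 18.425
```

Request:
{"fn": "play_rows", "kwargs": {"motion": [0,0,0,1,0,0,0,0,2,0,0,0,0,3,0,0,0,0.01,4,0,0,0,0.01,5,0,0,0,0.02,6,0,0,0,0.02,7,0,0,0,0.03,8,0,0,0,0.03,8.6,0,0,0,0.03,9.2,0,0,0,0.03,9.6,0,0,0,0.03,9.8,0,0,0,0.03,9.8,0,0,0,0.03,9.8,0]}}

```text
time: 20.18
tcp_pos: [0.6432, 0.2064, 0.0677]
tcp_rot: [-0.0, 0.958, -0.288, 0.0]
force: [-3.7, -1.9, 10.9]
gripper_width: 0.0127
```

```bash
python3 -c "
from g import *
st();kn('NR',1.057,.069)"
```

```text
t 20.18 tcp [0.6432 0.2064 0.0677] az -0.585 tilt [ 0.001  0.    -1.   ] F [-3.7 -1.9 10.9] M [-0.42  0.92  1.  ] w 0.0127 q [-1.01  0.68  0.92  1.61 -0.59  1.15 -0.54]
shift units [-0.94, 5.048, -0.028] turn units -9.58 | az now -0.585 j7 -0.54 t 20.175
```

Request:
{"fn": "play_rows", "kwargs": {"motion": [0,0,0,0,45,0,0,0,0,45,0,0,-1.0,0,45,0,0,-1.6,0,45,-0.2,1.0,-1.6,-1.6,45,-0.4,2.0,-1.6,-3.2,45,-0.6,3.0,-1.6,-4.8,45,-0.8,4.0,-1.6,-6.4,45,-0.94,5.05,-1.6,-8.0,45,-0.94,5.05,-1.6,-9.58,45,-0.94,5.05,-1.6,-9.58,45,-0.94,5.05,-1.6,-9.58,45,-0.94,5.05,-0.8,-9.58,45,-0.94,5.05,-0.3,-9.58,45,-0.94,5.05,-0.02,-9.58,45,-0.94,5.05,-0.02,-9.58,45]}}

```text
time: 22.18
tcp_pos: [0.4634, 0.0215, 0.0662]
tcp_rot: [0.002, 0.979, 0.206, -0.002]
force: [-0.3, -0.5, 1.7]
gripper_width: 0.0386
```

```bash
python3 -c "
from g import *
st();kn('NR',1.057,.069)
I=shot('scene','s5');crop(I,180,100,360,260,4,'s5c')"
```

```text
t 22.18 tcp [0.4634 0.0215 0.0662] az 0.414 tilt [-0.002 -0.004 -1.   ] F [-0.3 -0.5  1.7] M [ 0.05  0.03 -0.01] w 0.0386 q [-1.12  0.19  1.08  2.13 -0.21  0.94  0.48]
shift units [0.025, 0.003, -0.055] turn units -0.035 | az now 0.414 j7 0.48 t 22.175
```

View pics/s5c.png

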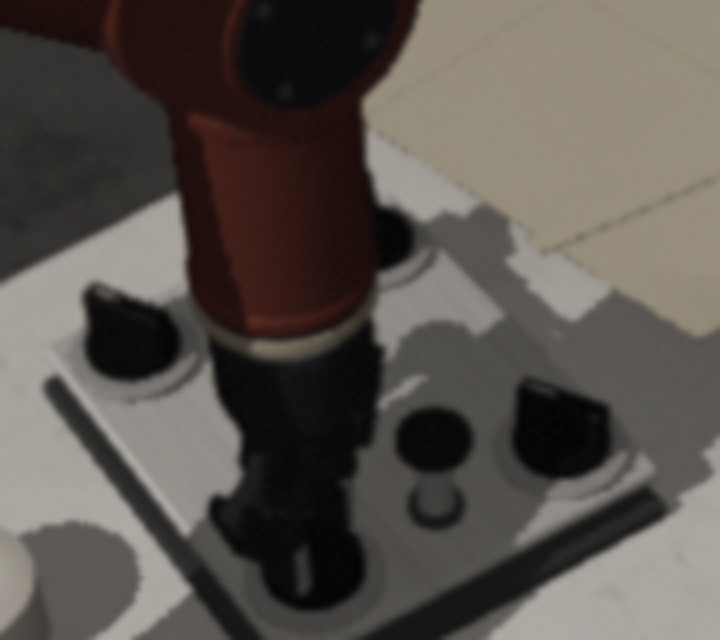

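Request:
{"fn": "play_rows", "kwargs": {"motion": [0.02,0,-0.05,0,0,0.02,0,-0.05,0,0,0.02,0,-0.05,0,0,0.02,0,-0.05,0,0,0.02,0,-0.05,0,0,0.02,0,-0.05,1,0,0.02,0,-0.05,2,0,0.02,0,-0.05,3,0,0.02,0,-0.04,4,0,0.02,0,-0.04,5,0,0.02,0,-0.03,6,0,0.02,0,-0.03,7,0,0.02,0,-0.02,8,0,0.02,0,-0.02,8.6,0,0.02,0,-0.02,9.2,0,0.02,0,-0.02,9.6,0,0.02,0,-0.02,9.6,0,0.02,0,-0.02,9.6,0]}}

```text
time: 24.48
tcp_pos: [0.4644, 0.0223, 0.0693]
tcp_rot: [0.0, 0.957, -0.289, -0.001]
force: [-9.6, -2.7, 18.5]
gripper_width: 0.0126
```

```bash
python3 -c "
from g import *
st();kn('NL',1.08,.069)"
```

```text
t 24.48 tcp [0.4644 0.0223 0.0693] az -0.587 tilt [-0.002  0.    -1.   ] F [-9.6 -2.7 18.5] M [-0.76  2.23  1.02] w 0.0126 q [-1.28  0.29  1.3   2.13 -0.35  0.97 -0.38]
shift units [-1.879, -3.523, 0.006] turn units -9.381 | az now -0.587 j7 -0.38 t 24.475
```

Request:
{"fn": "play_rows", "kwargs": {"motion": [0,0,0,0,45,0,0,0,0,45,0,0,-1.0,0,45,0,0,-1.6,0,45,-0.4,-0.7,-1.8,-1.6,45,-0.8,-1.4,-2,-3.2,45,-1.2,-2.1,-2,-4.8,45,-1.6,-2.8,-2,-6.4,45,-1.88,-3.52,-2,-8.0,45,-1.88,-3.52,-2,-9.38,45,-1.88,-3.52,-2,-9.38,45]}}

```text
time: 25.85
tcp_pos: [0.4846, 0.2211, 0.1684]
tcp_rot: [0.0, 0.981, 0.195, 0.0]
force: [0.2, -0.8, -0.1]
gripper_width: 0.0388
```

```bash
python3 -c "
from g import *
st();kn('NL',1.08,.069)"
```

```text
t 25.85 tcp [0.4846 0.2211 0.1684] az 0.393 tilt [ 0. -0. -1.] F [ 0.2 -0.8 -0.1] M [0.02 0.01 0.08] w 0.0388 q [-1.49  0.23  1.12  1.87 -0.23  1.17  0.11]
shift units [-0.018, -0.006, 1.988] turn units -0.025 | az now 0.393 j7 0.11 t 25.85
```

Request:
{"fn": "play_rows", "kwargs": {"motion": [-0.02,0,1.0,0,45,-0.02,0,1.6,0,45,-0.02,0,1.97,0,45,-0.02,0,1.97,0,45,-0.02,0,1.97,0,45]}}

```text
time: 26.48
tcp_pos: [0.4843, 0.2209, 0.071]
tcp_rot: [-0.0, 0.981, 0.195, 0.001]
force: [0.4, -0.3, -0.6]
gripper_width: 0.0386
```

```bash
python3 -c "
from g import *
st();kn('NL',1.08,.069)
I=shot('scene','s6');crop(I,180,100,360,260,4,'s6c')"
```

```text
t 26.48 tcp [0.4843 0.2209 0.071 ] az 0.393 tilt [ 0.001  0.001 -1.   ] F [ 0.4 -0.3 -0.6] M [ 0. -0. -0.] w 0.0386 q [-1.36  0.38  1.02  1.97 -0.39  1.    0.23]
shift units [-0.011, -0.006, 0.04] turn units -0.025 | az now 0.393 j7 0.23 t 26.475
```

View pics/s6c.png

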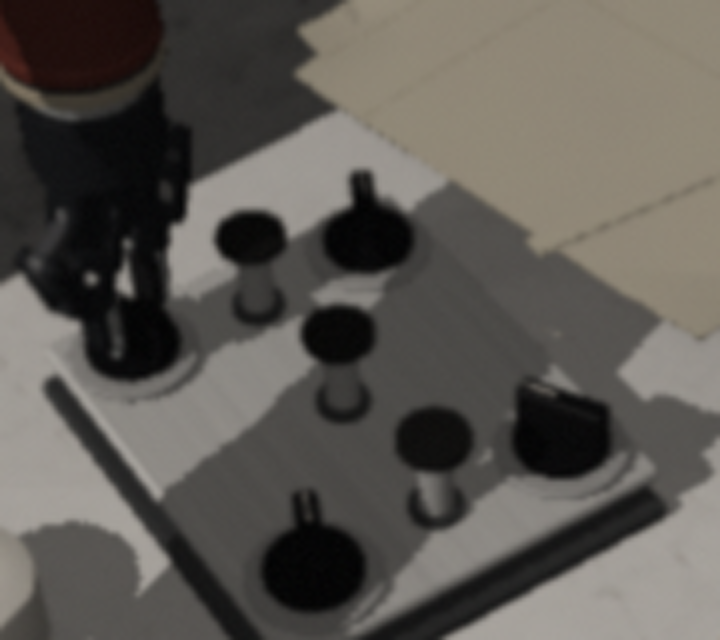

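Far-left and near-right are now at their stop (scene (272,155) and (258,238)), and the gripper straddles near-left (213,183).

Request:
{"fn": "play_rows", "kwargs": {"motion": [0,0,0.02,0,0,0,0,0.02,0,0,0,0,0.02,0,0,0,0,0.02,0,0,0,0,0.02,0,0,0,0,0.02,1,0,0,0,0.02,2,0,0,0,0.02,3,0,0,0,0.03,4,0,0,0,0.03,5,0,0,0,0.04,6,0,0,0,0.04,7,0,0,0,0.05,8,0,0,0,0.05,8.6,0,0,0,0.05,9.2,0,0,0,0.05,9.4,0,0,0,0.05,9.4,0,0,0,0.05,9.4,0]}}

```text
time: 28.78
tcp_pos: [0.4834, 0.2214, 0.068]
tcp_rot: [-0.0, 0.957, -0.29, -0.0]
force: [-3.7, -0.1, 12.3]
gripper_width: 0.0125
```

```bash
python3 -c "
from g import *
st();kn('FR',1.054,.069)"
```

```text
t 28.77 tcp [0.4834 0.2214 0.068 ] az -0.588 tilt [-0.001  0.001 -1.   ] F [-3.7 -0.1 12.3] M [0.12 0.89 0.99] w 0.0125 q [-1.5   0.53  1.24  1.98 -0.58  1.06 -0.58]
shift units [4.721, 2.014, -0.024] turn units -9.641 | az now -0.588 j7 -0.58 t 28.775
```

Request:
{"fn": "play_rows", "kwargs": {"motion": [0,0,0,0,45,0,0,0,0,45,0,0,-1.0,0,45,0,0,-1.6,0,45,0.9,0.4,-1.6,-1.6,45,1.8,0.8,-1.6,-3.2,45,2.7,1.2,-1.6,-4.8,45,3.6,1.6,-1.6,-6.4,45,4.72,2.01,-1.6,-8.0,45,4.72,2.01,-1.6,-9.64,45,4.72,2.01,-1.6,-9.64,45,4.72,2.01,-1.6,-9.64,45]}}

```text
time: 30.28
tcp_pos: [0.6232, 0.007, 0.1471]
tcp_rot: [-0.0, 0.978, 0.207, -0.0]
force: [-0.8, -0.2, -0.8]
gripper_width: 0.0387
```

```bash
python3 -c "
from g import *
st();kn('FR',1.054,.069)"
```

```text
t 30.27 tcp [0.6232 0.007  0.1471] az 0.416 tilt [-0.001  0.    -1.   ] F [-0.8 -0.2 -0.8] M [ 0.02 -0.03  0.01] w 0.0387 q [-0.79  0.47  0.93  1.67 -0.4   1.2   0.65]
shift units [0.01, 0.013, 1.561] turn units -0.045 | az now 0.416 j7 0.65 t 30.275
```

Request:
{"fn": "play_rows", "kwargs": {"motion": [0.01,0.01,0.9,0,45,0.01,0.01,1.4,0,45,0.01,0.01,1.56,0,45,0.01,0.01,1.56,0,45,0.01,0.01,1.56,0,0,0.01,0.01,1.56,0,0,0.01,0.01,1.56,0,0,0.01,0.01,1.56,0,0,0.01,0.01,1.56,1,0,0.01,0.01,1.56,2,0,0.01,0.01,1.56,3,0,0.01,0.01,1.57,4,0,0.01,0.01,1.57,5,0,0.01,0.01,1.58,6,0,0.01,0.01,1.58,7,0,0.01,0.01,1.59,8,0,0.01,0.01,1.59,8.8,0,0.01,0.01,1.59,9.3,0,0.01,0.01,1.59,9.6,0,0.01,0.01,1.59,9.6,0]}}

```text
time: 32.78
tcp_pos: [0.623, 0.0056, 0.069]
tcp_rot: [-0.0, 0.957, -0.289, -0.001]
force: [-10.7, 0.5, 13.5]
gripper_width: 0.0131
```

```bash
python3 -c "
from g import *
st()"
```

```text
t 32.77 tcp [0.623  0.0056 0.069 ] az -0.586 tilt [-0.003  0.001 -1.   ] F [-10.7   0.5  13.5] M [0.14 2.62 0.9 ] w 0.0131 q [-0.87  0.67  1.09  1.75 -0.65  1.14 -0.16]
```

Request:
{"fn": "play_rows", "kwargs": {"motion": [0,0,0,0,45,0,0,0,0,45,0,0,-1.0,0,45,0,0,-2,0,45,-0.5,-0.8,-3,-1.5,100,-1.1,-1.67,-3,-3,100,-1.1,-1.67,-3,-4.5,100,-1.1,-1.67,-3,-6,100,-1.1,-1.67,-3,-6,100]}}

```text
time: 33.9
tcp_pos: [0.6248, 0.1056, 0.2182]
tcp_rot: [-0.0, 1.0, 0.02, 0.0]
force: [-0.1, -0.2, 0.1]
gripper_width: 0.0856
```

```bash
python3 - <<'E'
from g import *
st()
a=shot("scene","s7");b=shot("top","t7")
crop(a,180,130,440,370,3,"s7c");crop(b,170,170,440,340,2.9,"t7c")
E
```

```text
t 33.9 tcp [0.6248 0.1056 0.2182] az 0.041 tilt [ 0.001  0.001 -1.   ] F [-0.1 -0.2  0.1] M [ 0.01 -0.    0.05] w 0.0856 q [-1.02  0.48  1.08  1.56 -0.43  1.36  0.15]
```

View pics/s7c.png

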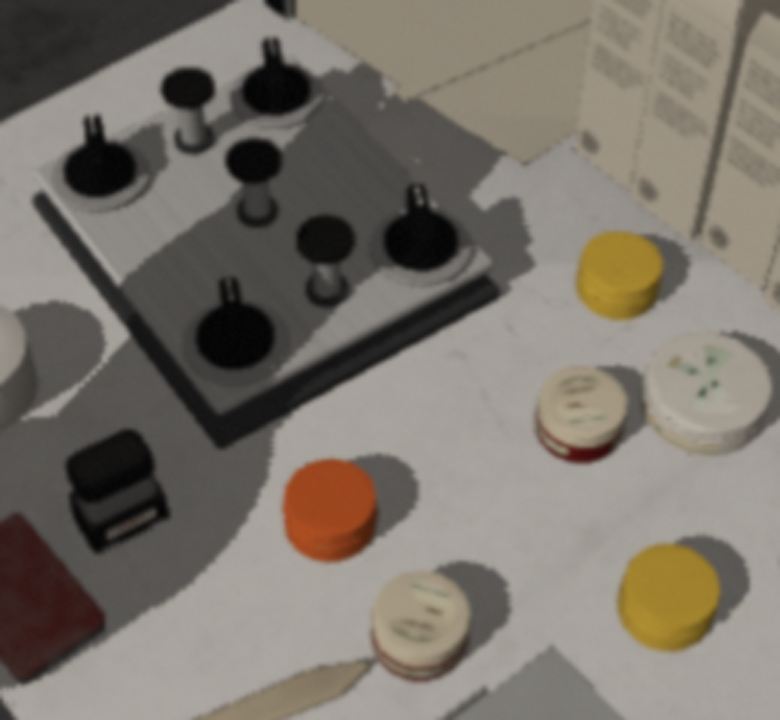

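View pics/t7c.png

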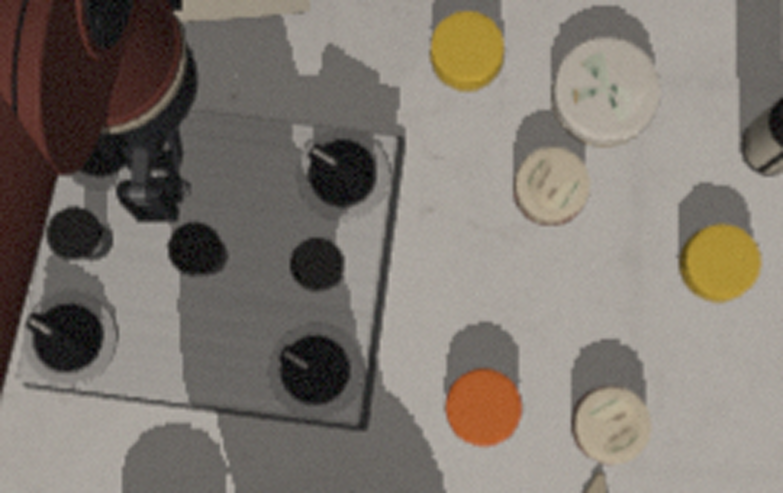

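```bash
python3 - <<'E'
from g import *
f=lambda a:(a[0]/3+180,a[1]/3+130)
g=lambda b:(b[0]/2.9+170,b[1]/2.9+170)
J={}
for nm,a,b in(("A",(582,401),(552,183)),("B",(421,613),(612,424)),("big",(708,380),(607,88)),("orange",(330,495),(484,407)),("yel1",(622,262),(468,49)),("yel2",(669,582),(721,262))):
    p,e=tri(f(a),g(b));J[nm]=p;print(nm,p.round(4),np.round(e,4))
for k in J:
    d=J[k]-J["A"];print(k,"from A",np.linalg.norm(d[:2]).round(3),np.arctan2(d[1],d[0]).round(2),"from B",np.linalg.norm((J[k]-J["B"])[:2]).round(3),np.arctan2(*(J[k]-J["B"])[[1,0]]).round(2))
print({k:v.round(4) for k,v in K.items()})
# posts check vs knob-updated
print(proj("top",[[*K["P2"],.104]]),proj("scene",[[*K["P2"],.104]]))
E
```

```text
A [ 0.6222 -0.1663  0.0341] [0.0015 0.0015]
B [ 0.427  -0.218   0.0337] [0.0017 0.0017]
big [ 0.704  -0.211   0.0334] [0.0014 0.0014]
orange [ 0.4378 -0.1144  0.0376] [0.0018 0.0018]
yel1 [ 0.7344 -0.0946  0.0366] [0.0027 0.0027]
yel2 [ 0.5605 -0.3057  0.0368] [0.002 0.002]
A from A 0.0 0.0 from B 0.202 0.26
B from A 0.202 -2.88 from B 0.0 0.0
big from A 0.093 -0.5 from B 0.277 0.03
orange from A 0.192 2.87 from B 0.104 1.47
yel1 from A 0.133 0.57 from B 0.331 0.38
yel2 from A 0.152 -1.99 from B 0.16 -0.58
{'NL': array([0.4837, 0.221 ]), 'FL': array([0.643 , 0.2057]), 'NR': array([0.4646, 0.0219]), 'FR': array([0.6239, 0.0066]), 'P1': array([0.5447, 0.0192]), 'P2': array([0.5538, 0.1138]), 'P3': array([0.5629, 0.2084])}
[[237.0113191  254.47743729]] [[263.59403795 182.33614392]]
```

Top crop: all four marks point the same way, so every knob is at its stop. The jar at scene (374,263)/top (360,233) was knocked from its first place and now sits near the big jar. The other small jar is unchanged at scene (320,334)/top (381,316).

Candidates are two cream-lidded jars with red bands (the ones meant), orange at scene (290,298), yellow at (387,217) and (403,324), and the big white jar at (416,259). The enlarged crop confirms the cream lid and dark red band.

I'll reach for the far jar first, with the jaws across the direction of the big jar.

```bash
python3 -c "
from g import *
go([.6222,-.1663,.10],1.07)"
```

```text
shift units [-0.255, 5.428, 2.357] turn units -9.858 | az now 0.038 j7 0.15 t 34.0
```

Request:
{"fn": "play_rows", "kwargs": {"motion": [0,0.9,0.3,-1.6,100,-0.1,1.9,0.6,-3.2,100,-0.2,2.9,1,-4.8,100,-0.25,3.9,1.4,-6.4,100,-0.25,4.8,1.9,-8,100,-0.25,5.43,2.36,-9.86,100,-0.25,5.43,2.36,-9.86,100,-0.25,5.43,2.36,-9.86,100,-0.25,5.43,2.36,-9.86,100], "force": 30}}

```text
time: 35.12
tcp_pos: [0.6242, -0.1648, 0.1004]
tcp_rot: [0.0, 0.859, 0.512, 0.0]
force: [1.0, 0.9, -0.2]
gripper_width: 0.0854
```

```bash
python3 - <<'E'
from g import *
st();go([.6222,-.1663,.004],1.07)
a=shot("scene","s8");b=shot("top","t8")
crop(a,290,180,440,320,4.5,"s8c");crop(b,300,160,440,300,4,"t8c")
E
```

```text
t 35.12 tcp [ 0.6242 -0.1648  0.1004] az 1.074 tilt [ 0.001  0.    -1.   ] F [ 1.   0.9 -0.2] M [-0.   -0.05 -0.01] w 0.0854 q [-0.4   0.52  0.79  1.66 -0.41  1.13  1.58]
shift units [-0.048, -0.022, 1.928] turn units 0.039 | az now 1.074 j7 1.58 t 35.125
```

View pics/s8c.png

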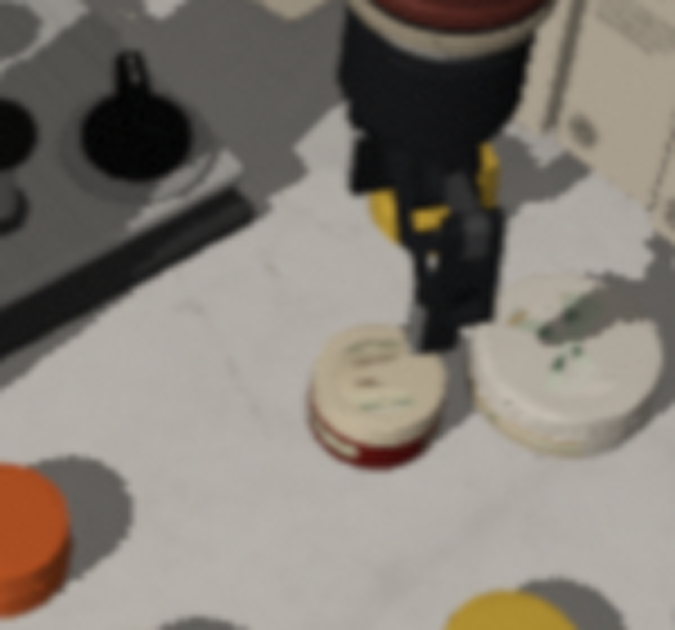

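View pics/t8c.png

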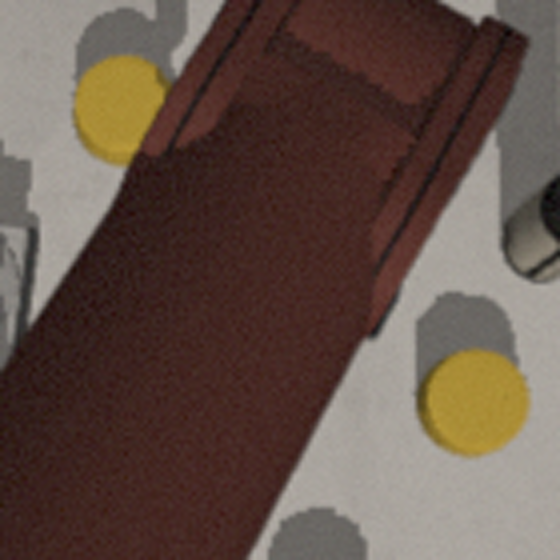

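```bash
python3 - <<'E'
from g import *
s=robot.sense();p=s["tcp_pos"]
u=np.array([np.cos(1.074),np.sin(1.074),0])
for z in (0,.013):
  for q in(p+u*.0427,p,p-u*.0427): print(z,(proj("scene",[q+[0,0,z]])[0]-[290,180])*4.5)
print((proj("scene",[[.6222,-.1663,.034]])[0]-[290,180])*4.5)
E
```

```text
0 [363.57138376 211.99269854]
0 [390.70229152 283.52162867]
0 [419.17801621 358.70822266]
0.013 [366.36815252 193.20315953]
0.013 [393.83783091 264.93984403]
0.013 [422.6845397  340.38912835]
[374.73590165 377.03483688]
```

Request:
{"fn": "play_rows", "kwargs": {"motion": [-0.05,-0.02,0.8,0,100,-0.05,-0.02,1.4,0,100,-0.05,-0.02,1.8,0,100,-0.05,-0.02,1.95,0,100,-0.05,-0.02,1.95,0,100]}}

```text
time: 35.85
tcp_pos: [0.6217, -0.1679, 0.0026]
tcp_rot: [0.0, 0.859, 0.512, 0.0]
force: [-0.5, -0.5, -1.5]
gripper_width: 0.085
```

```bash
python3 - <<'E'
from g import *
st();go([.6222,-.1663,.002],1.07)
a=shot("scene","s9")
crop(a,290,180,440,320,4.5,"s9c")
E
```

```text
t 35.85 tcp [ 0.6217 -0.1679  0.0026] az 1.074 tilt [ 0. -0. -1.] F [-0.5 -0.5 -1.5] M [0.02 0.01 0.02] w 0.085 q [-0.34  0.63  0.72  1.72 -0.49  0.97  1.64]
shift units [0.034, -0.007, 0.013] turn units 0.042 | az now 1.074 j7 1.64 t 35.85
```

View pics/s9c.png

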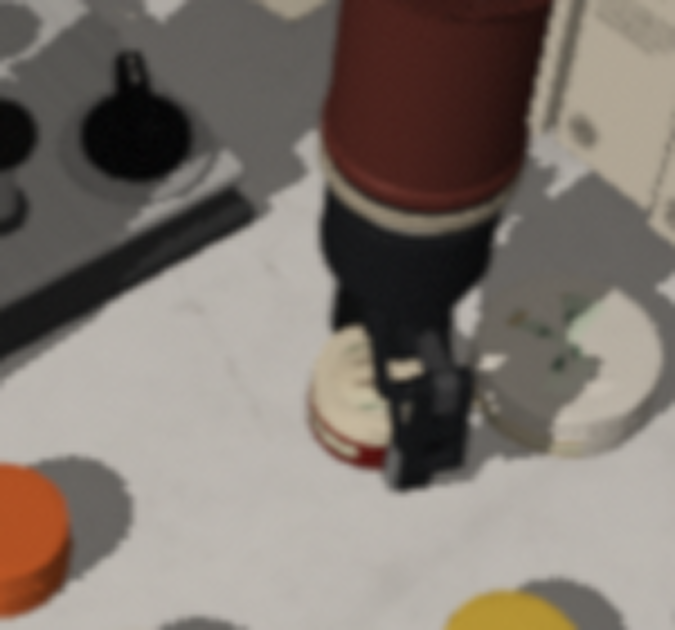

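Request:
{"fn": "play_rows", "kwargs": {"motion": [0.03,0,0.02,0,0,0.03,0,0.02,0,0,0.03,0,0.02,0,0,0.03,0,0.02,0,0,0.03,0,0.02,0,0,0.03,0,-0.3,0,0,0.03,0,-0.6,0,0,0.03,0,-0.6,0,0]}}

```text
time: 36.9
tcp_pos: [0.6232, -0.1671, 0.0343]
tcp_rot: [0.001, 0.859, 0.512, 0.001]
force: [0.5, 0.2, -0.3]
gripper_width: 0.0619
```

```bash
python3 - <<'E'
from g import *
st()
a=shot("scene","s10")
crop(a,290,180,440,320,4.5,"s10c")
E
```

```text
t 36.9 tcp [ 0.6232 -0.1671  0.0343] az 1.074 tilt [ 0.003 -0.    -1.   ] F [ 0.5  0.2 -0.3] M [-0.05  0.02 -0.05] w 0.0619 q [-0.36  0.6   0.75  1.71 -0.46  1.02  1.62]
```

View pics/s10c.png

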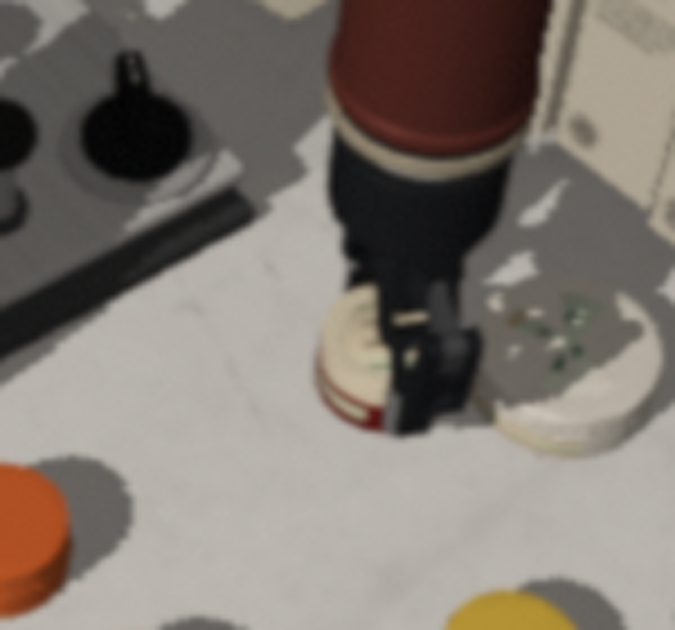

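```bash
python3 -c "
from g import *
go([*K['P2'],.165],YAW)"
```

```text
shift units [4.28, -3.879, -2.637] turn units 11.172 | az now 1.074 j7 1.62 t 36.95
```

Request:
{"fn": "play_rows", "kwargs": {"motion": [0,0,-1.0,0,0,0,0,-2.0,0,0,0.1,-0.1,-2.64,0.8,0,0.7,-0.6,-2.64,2,0,1.4,-1.2,-2.64,3.4,0,2.1,-1.9,-2.64,4.8,0,2.8,-2.5,-2.64,6.2,0,3.5,-3.1,-2.64,7.6,0,4.0,-3.6,-2.64,9,0,4.28,-3.88,-2.64,10.3,0,4.28,-3.88,-2.64,11.17,0,4.28,-3.88,-2.64,11.17,0,4.28,-3.88,-2.64,11.17,0], "force": 45}}

```text
time: 38.58
tcp_pos: [0.5534, 0.1135, 0.1642]
tcp_rot: [0.0, 0.999, -0.047, -0.0]
force: [-0.2, 0.3, -0.8]
gripper_width: 0.0615
```

```bash
python3 - <<'E'
from g import *
st();go([*K['P2'],.108],YAW)
a=shot("scene","s11");b=shot("top","t11")
crop(a,190,90,340,240,4.5,"s11c");crop(b,170,180,320,320,4.5,"t11c")
E
```

```text
t 38.58 tcp [0.5534 0.1135 0.1642] az -0.094 tilt [-0. -0. -1.] F [-0.2  0.3 -0.8] M [-0.01  0.03  0.  ] w 0.0615 q [-1.19  0.36  1.12  1.8  -0.35  1.2  -0.06]
shift units [0.008, -0.007, 1.123] turn units 0.016 | az now -0.094 j7 -0.06 t 38.575
```

View pics/s11c.png

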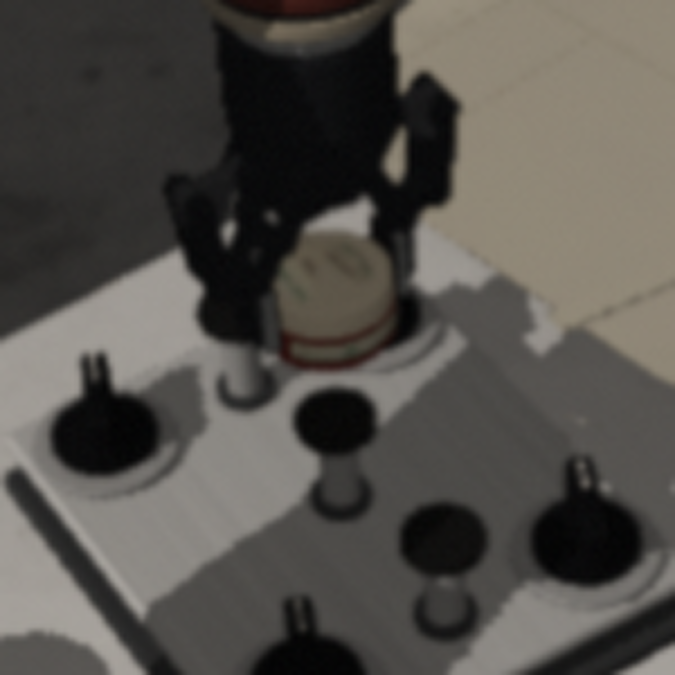

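View pics/t11c.png

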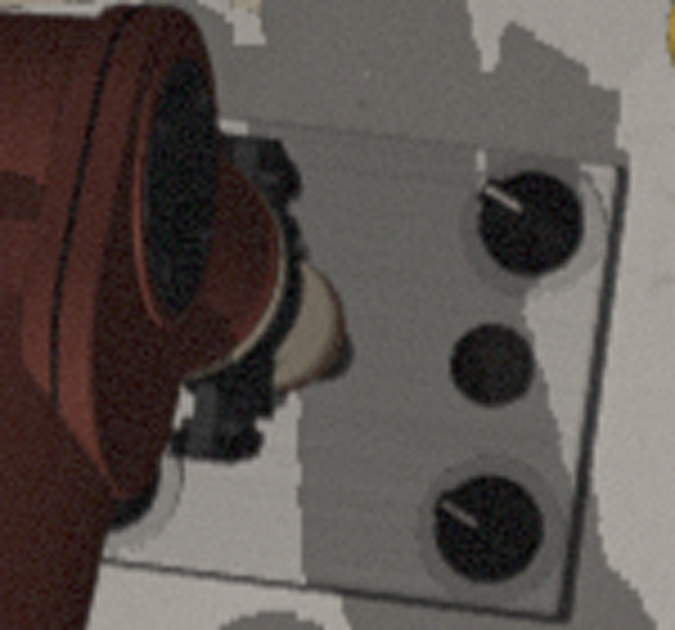

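The jar is held level at scene (265,158), above the middle post at (264,183). Lowering it.

Request:
{"fn": "play_rows", "kwargs": {"motion": [0.01,-0.01,0.4,0,0,0.01,-0.01,0.8,0,0,0.01,-0.01,1.05,0,0,0.01,-0.01,1.13,0,0,0.01,-0.01,1.15,0,0,0.01,-0.01,1.15,0,0,0.01,-0.01,1.15,0,0]}}

```text
time: 39.55
tcp_pos: [0.5543, 0.1145, 0.1072]
tcp_rot: [-0.0, 0.999, -0.048, 0.0]
force: [-0.2, -0.1, -1.3]
gripper_width: 0.0614
```

```bash
python3 - <<'E'
from g import *
st()
a=shot("scene","s12");crop(a,190,90,340,240,4.5,"s12c")
E
```

```text
t 39.55 tcp [0.5543 0.1145 0.1072] az -0.095 tilt [ 0.001  0.    -1.   ] F [-0.2 -0.1 -1.3] M [-0.    0.04 -0.02] w 0.0614 q [-1.13  0.43  1.06  1.86 -0.42  1.1  -0.01]
```

View pics/s12c.png

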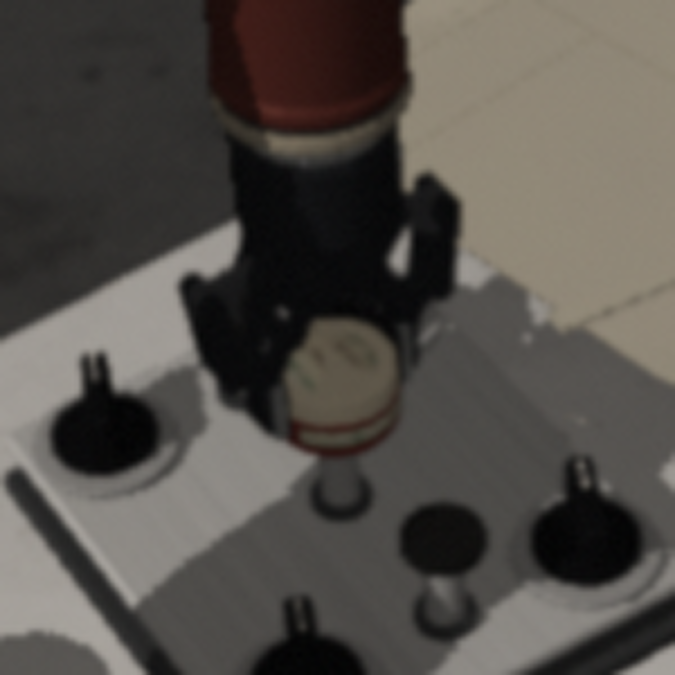

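Request:
{"fn": "play_rows", "kwargs": {"motion": [0,-0.01,0.03,0,0,0,-0.01,0.05,0,0,0,-0.01,0.05,0,0]}}

```text
time: 39.98
tcp_pos: [0.5544, 0.1147, 0.1063]
tcp_rot: [-0.001, 0.999, -0.048, -0.0]
force: [-10.8, -1.0, 25.9]
gripper_width: 0.0615
```

Request:
{"fn": "play_rows", "kwargs": {"motion": [0,0,-0.03,0,0,0,0,-0.03,0,0]}}

```text
time: 40.22
tcp_pos: [0.5544, 0.1149, 0.1064]
tcp_rot: [-0.0, 0.999, -0.048, 0.0]
force: [-3.1, 0.4, 8.5]
gripper_width: 0.0612
```

Request:
{"fn": "play_rows", "kwargs": {"motion": [0,0,-0.01,0,0,0,0,-0.01,0,76,0,0,-0.01,0,80,0,0,-0.01,0,90,0,0,-0.01,0,100,0,0,-0.01,0,100,0,0,-0.5,0,100,0,0,-1,0,100,0,0,-1.8,0,100,0,0,-2,0,100]}}

```text
time: 41.48
tcp_pos: [0.5552, 0.1149, 0.208]
tcp_rot: [-0.001, 0.999, -0.048, 0.001]
force: [-0.0, 0.2, -0.1]
gripper_width: 0.0853
```

```bash
python3 - <<'E'
from g import *
st();go([.427,-.218,.10])
a=shot("scene","s13");b=shot("top","t13")
crop(a,180,130,440,370,3,"s13c");crop(b,170,170,440,340,2.9,"t13c")
E
```

```text
t 41.48 tcp [0.5552 0.1149 0.208 ] az -0.096 tilt [ 0.003  0.001 -1.   ] F [-0.   0.2 -0.1] M [-0.02 -0.01 -0.03] w 0.0853 q [-1.23  0.31  1.15  1.75 -0.3   1.27 -0.1 ]
shift units [-1.922, 6.875, 2.144] turn units 0.0 | az now -0.096 j7 -0.1 t 41.475
```

View pics/s13c.png

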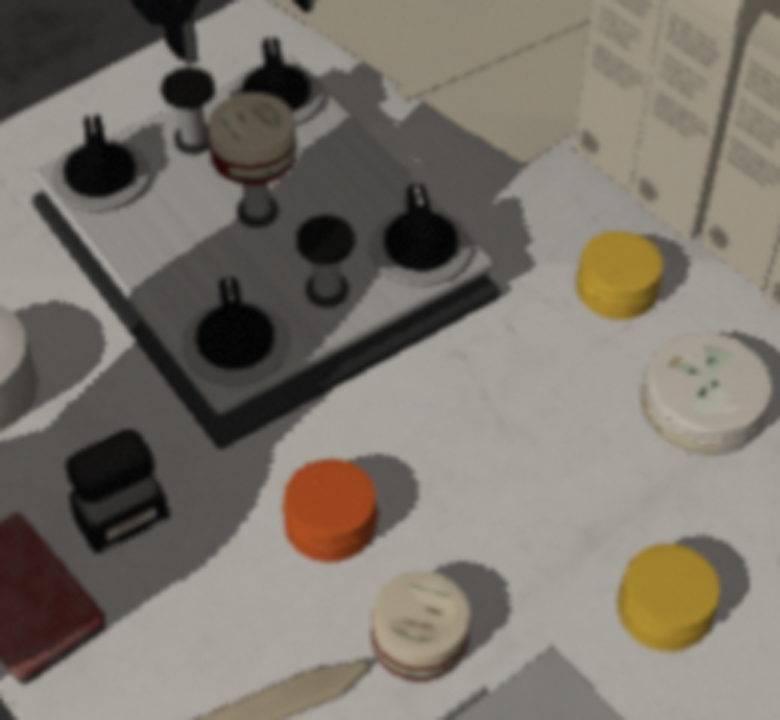

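View pics/t13c.png

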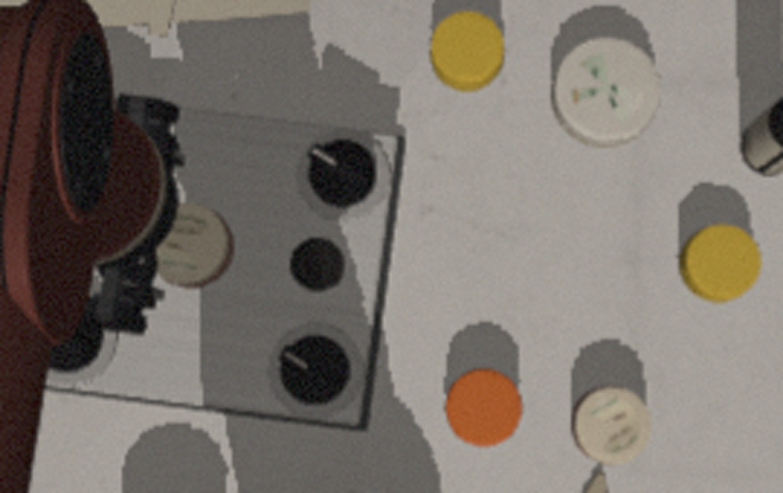

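```bash
python3 - <<'E'
from g import *
for t in((475,352),(475,440),(612,352),(612,448)): 
    p,e=tri((365,347),t);print(t,p.round(3),np.round(e,3))
    print([onz("top",t,z).round(3).tolist() for z in(0,.1,.3)])
print([onz("scene",(365,347),z).round(3).tolist() for z in(0,.1,.2,.3,.5)])
print("placed jar scene", onz("scene",(264.3,172),.138), K["P2"])
a=cv2.imread("pics/s13.png");
cv2.imwrite("pics/s13p.png",cv2.resize(a[300:480,200:640],None,fx=1.8,fy=1.8))
b=cv2.imread("pics/t13.png");cv2.imwrite("pics/t13p.png",cv2.resize(b[280:480,330:640],None,fx=2.4,fy=2.4))
E
```

```text
(475, 352) [ 0.374 -0.362  0.256] [0.003 0.003]
[[0.346, -0.447, 0.0], [0.356, -0.413, 0.1], [0.376, -0.345, 0.3]]
(475, 440) [ 0.288 -0.361  0.371] [0.056 0.056]
[[0.145, -0.444, 0.0], [0.174, -0.41, 0.1], [0.231, -0.343, 0.3]]
(612, 352) [ 0.347 -0.449  0.451] [0.058 0.058]
[[0.354, -0.778, 0.0], [0.363, -0.713, 0.1], [0.382, -0.583, 0.3]]
(612, 448) [ 0.277 -0.444  0.497] [0.006 0.006]
[[0.134, -0.766, 0.0], [0.164, -0.702, 0.1], [0.223, -0.574, 0.3]]
[[0.489, -0.282, 0.0], [0.445, -0.314, 0.1], [0.401, -0.346, 0.2], [0.357, -0.378, 0.3], [0.27, -0.442, 0.5]]
placed jar scene [0.55447921 0.10898157 0.138     ] [0.5538 0.1138]
```

View pics/s13p.png

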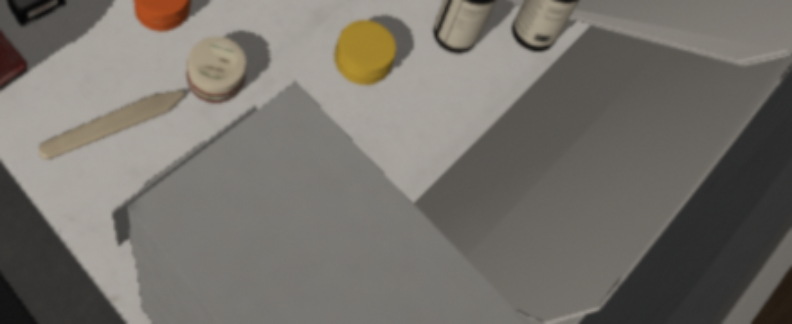

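View pics/t13p.png

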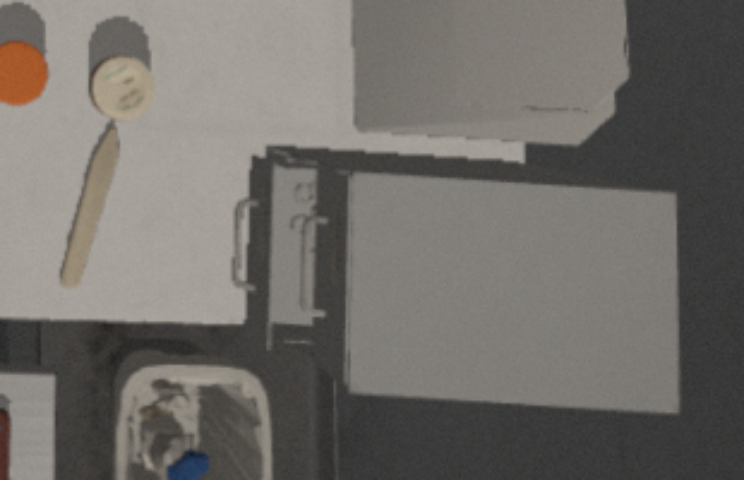

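The jar stands on the middle post (scene (264,172)). The last small jar (scene (320,334), top (381,316)) is unmoved, and the cabinet beside it (edge about (0.37,-0.36), 0.26 high) stays clear. Going to it now.

```bash
python3 -c "
from g import *
go([.427,-.218,.10],.785)"
```

```text
shift units [-1.908, 6.876, 2.121] turn units -8.406 | az now -0.095 j7 -0.1 t 41.575
```

Request:
{"fn": "play_rows", "kwargs": {"motion": [-0.2,0.9,0,-1.2,100,-0.5,1.9,0,-2.4,100,-0.8,2.9,0.2,-3.6,100,-1.1,3.9,0.5,-4.8,100,-1.4,4.9,0.9,-6,100,-1.7,5.9,1.3,-7.2,100,-1.92,6.87,1.7,-8.4,100,-1.92,6.87,2.14,-8.4,100,-1.92,6.87,2.14,-8.4,100,-1.92,6.87,2.14,-8.4,100], "force": 30}}

```text
time: 42.82
tcp_pos: [0.4258, -0.2175, 0.0991]
tcp_rot: [0.0, 0.924, 0.382, -0.0]
force: [0.7, 0.2, 0.3]
gripper_width: 0.0851
```

```bash
python3 - <<'E'
from g import *
st();go([.427,-.218,.002],.785)
a=shot("scene","s14");b=shot("top","t14")
crop(a,250,250,400,390,4.5,"s14c");crop(b,300,180,460,340,4,"t14c");crop(b,160,180,300,320,4,"t14d")
E
```

```text
t 42.83 tcp [ 0.4258 -0.2175  0.0991] az 0.783 tilt [-0.001 -0.    -1.   ] F [0.7 0.2 0.3] M [ 0.03 -0.01 -0.  ] w 0.0851 q [-0.74  0.22  1.25  2.07 -0.24  1.02  1.41]
shift units [0.012, 0.023, 1.941] turn units -0.015 | az now 0.783 j7 1.41 t 42.825
```

View pics/s14c.png

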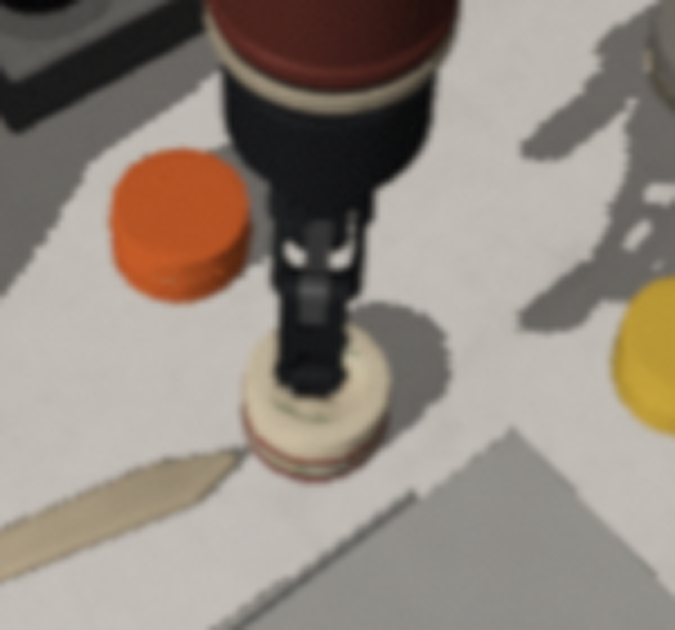

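View pics/t14d.png

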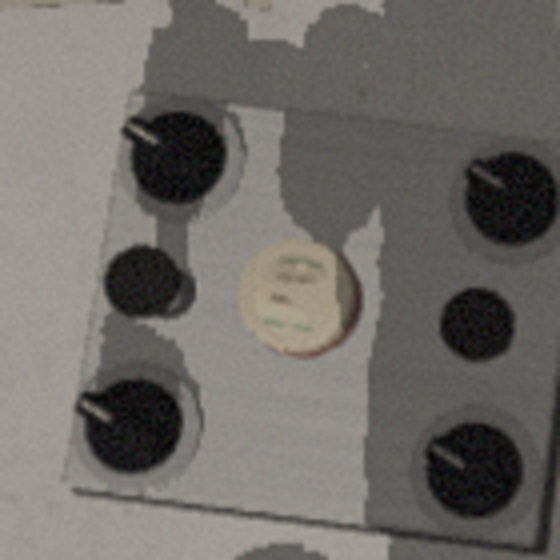

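Request:
{"fn": "play_rows", "kwargs": {"motion": [0.01,0.02,0.8,0,100,0.01,0.02,1.4,0,100,0.01,0.02,1.8,0,100,0.01,0.02,1.94,0,100,0.01,0.02,1.94,0,100]}}

```text
time: 43.55
tcp_pos: [0.4275, -0.2178, 0.0024]
tcp_rot: [0.0, 0.924, 0.383, 0.0]
force: [-0.4, 0.5, -0.4]
gripper_width: 0.0853
```

```bash
python3 - <<'E'
from g import *
st();go([.427,-.218,.002],.785)
p,e=tri((264.3,172),(234.25,254.25));print("placed A lid",p,e,K["P2"])
a=shot("scene","s15")
crop(a,250,250,400,390,4.5,"s15c")
E
```

```text
t 43.55 tcp [ 0.4275 -0.2178  0.0024] az 0.785 tilt [ 0.001 -0.    -1.   ] F [-0.4  0.5 -0.4] M [ 0.02 -0.05  0.  ] w 0.0853 q [-0.51  0.42  1.03  2.14 -0.48  0.84  1.61]
shift units [-0.011, -0.005, 0.009] turn units 0.003 | az now 0.785 j7 1.61 t 43.55
placed A lid [0.55281329 0.11141096 0.13719459] [np.float64(0.002749506097941829), np.float64(0.002749506097941902)] [0.5538 0.1138]
```

View pics/s15c.png

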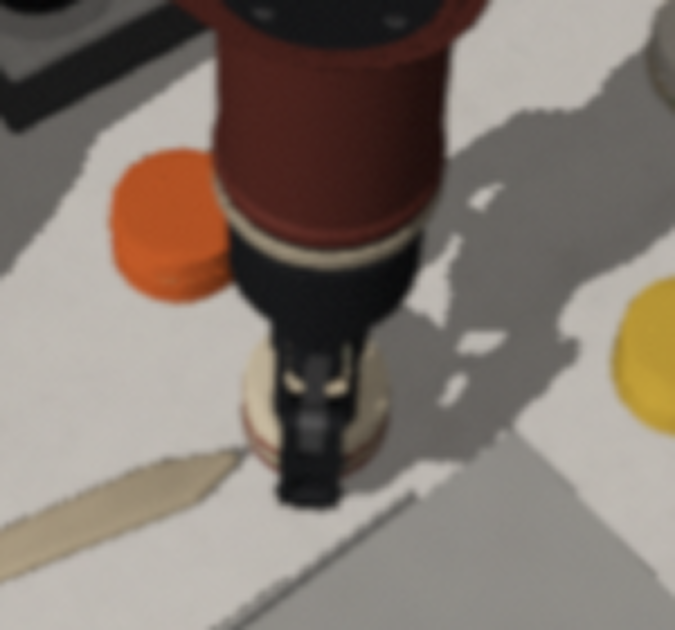

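The placed jar is within about 3 mm of its post. The gripper straddles the last jar (scene (320,336)). Closing and lifting.

Request:
{"fn": "play_rows", "kwargs": {"motion": [-0.01,0,0,0,0,-0.01,0,0,0,0,-0.01,0,0,0,0,-0.01,0,0,0,0,-0.01,0,0,0,0,-0.01,0,-0.3,0,0,-0.01,0,-0.6,0,0,-0.01,0,-0.6,0,0]}}

```text
time: 44.6
tcp_pos: [0.4275, -0.2188, 0.0332]
tcp_rot: [0.001, 0.924, 0.382, 0.001]
force: [0.2, -0.2, -0.9]
gripper_width: 0.0617
```

```bash
python3 - <<'E'
from g import *
st();go([*K['P1'],.165],YAW)
a=shot("scene","s16")
crop(a,250,250,400,390,4.5,"s16c")
E
```

```text
t 44.6 tcp [ 0.4275 -0.2188  0.0332] az 0.785 tilt [ 0.003 -0.    -1.   ] F [ 0.2 -0.2 -0.9] M [ 0.04  0.01 -0.04] w 0.0617 q [-0.57  0.36  1.1   2.12 -0.42  0.89  1.56]
shift units [5.027, -1.708, -2.629] turn units 8.405 | az now 0.785 j7 1.56 t 44.6
```

View pics/s16c.png

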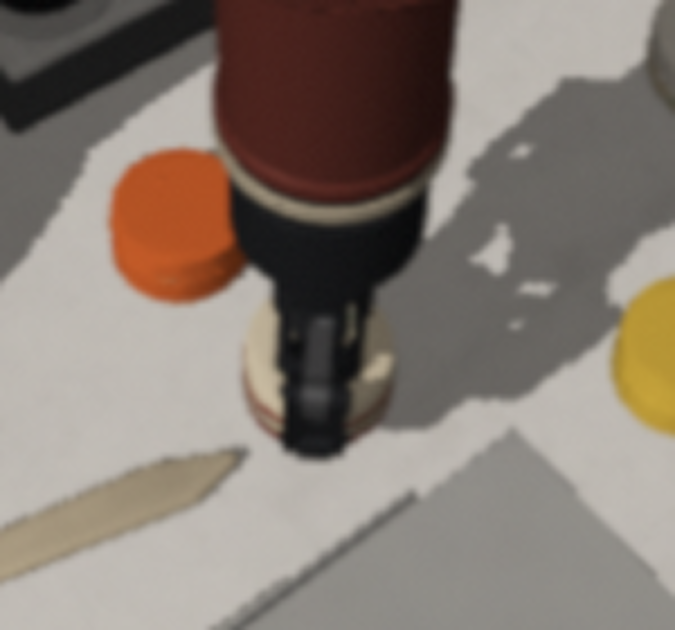

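Request:
{"fn": "play_rows", "kwargs": {"motion": [0.4,-0.13,-0.4,0.6,0,0.9,-0.3,-0.7,1.4,0,1.4,-0.47,-1.0,2.2,0,1.9,-0.65,-1.2,3,0,2.5,-0.85,-1.4,4,0,2.5,-0.85,-1.4,4,0,2.5,-0.85,-1.4,4,0], "force": 45}}

```text
time: 45.52
tcp_pos: [0.4844, -0.1005, 0.1014]
tcp_rot: [0.0, 0.983, 0.182, -0.0]
force: [0.2, -0.1, -0.8]
gripper_width: 0.0619
```

```bash
python3 - <<'E'
from g import *
st();go([*K['P1'],.165],YAW)
E
```

```text
t 45.52 tcp [ 0.4844 -0.1005  0.1014] az 0.366 tilt [-0.001 -0.    -1.   ] F [ 0.2 -0.1 -0.8] M [-0.01 -0.02 -0.01] w 0.0619 q [-1.01  0.34  1.31  2.03 -0.38  1.05  0.85]
shift units [1.983, -1.804, -1.273] turn units 4.412 | az now 0.366 j7 0.85 t 45.525
```

Request:
{"fn": "play_rows", "kwargs": {"motion": [0,0,-0.2,-1.2,0,0,0,-0.4,-2.4,0,0.1,-0.1,-0.6,-3.6,0,0.4,-0.3,-0.8,-4,0,0.4,-0.3,-0.8,-4,0]}}

```text
time: 46.15
tcp_pos: [0.4994, -0.078, 0.1422]
tcp_rot: [0.0, 0.924, 0.382, 0.001]
force: [-0.6, -0.8, -1.8]
gripper_width: 0.0614
```

```bash
python3 - <<'E'
from g import *
st();go([*K['P1'],.15],.785)
E
```

```text
t 46.15 tcp [ 0.4994 -0.078   0.1422] az 0.785 tilt [ 0.001  0.    -1.   ] F [-0.6 -0.8 -1.8] M [0.   0.05 0.03] w 0.0614 q [-1.05  0.23  1.27  1.97 -0.25  1.12  1.11]
shift units [2.016, -0.734, -0.154] turn units -0.002 | az now 0.785 j7 1.11 t 46.15
```

Request:
{"fn": "play_rows", "kwargs": {"motion": [0.5,-0.2,-0.1,0,0,1.0,-0.4,-0.15,0,0,1.5,-0.6,-0.15,0,0,2.02,-0.73,-0.15,0,0,2.02,-0.73,-0.15,0,0,2.02,-0.73,-0.15,0,0]}}

```text
time: 46.9
tcp_pos: [0.5438, 0.0178, 0.1489]
tcp_rot: [0.0, 0.924, 0.382, -0.001]
force: [0.7, -0.4, -1.2]
gripper_width: 0.0615
```

```bash
python3 - <<'E'
from g import *
st();go([*K['P1'],.107],.785)
a=shot("scene","s17");b=shot("top","t17")
crop(a,190,90,340,240,4.5,"s17c")
E
```

```text
t 46.9 tcp [0.5438 0.0178 0.1489] az 0.784 tilt [-0.001 -0.001 -1.   ] F [ 0.7 -0.4 -1.2] M [-0.01  0.03 -0.  ] w 0.0615 q [-1.1   0.34  1.18  1.87 -0.35  1.16  0.99]
shift units [0.035, -0.007, 0.838] turn units -0.011 | az now 0.784 j7 0.99 t 46.9
```

View pics/s17c.png

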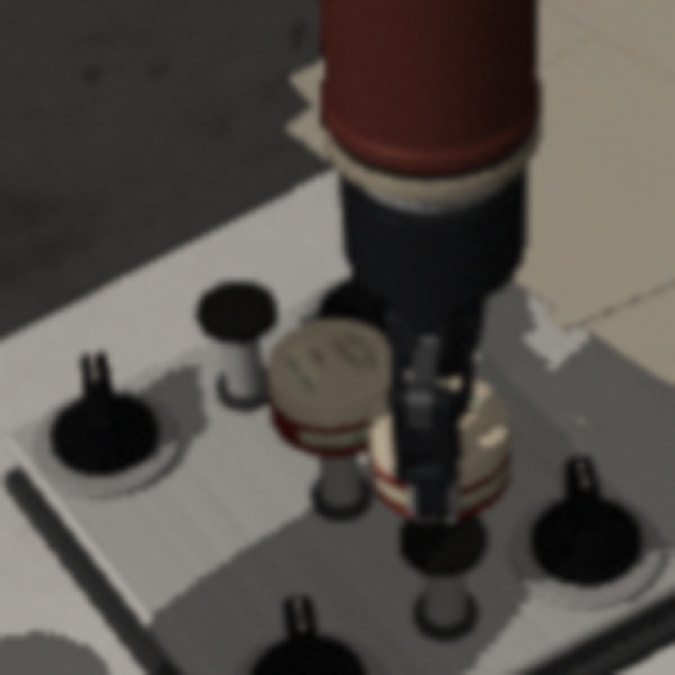

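The second jar is held level at scene (287,192), above the right-hand post at (288,210). Lowering it.

Request:
{"fn": "play_rows", "kwargs": {"motion": [0.035,0,0.4,0,0,0.035,0,0.7,0,0,0.035,0,0.83,0,0,0.035,0,0.84,0,0,0.035,0,0.84,0,0]}}

```text
time: 47.62
tcp_pos: [0.5452, 0.019, 0.1071]
tcp_rot: [0.0, 0.924, 0.382, -0.0]
force: [0.5, -0.1, -1.8]
gripper_width: 0.0614
```

Request:
{"fn": "play_rows", "kwargs": {"motion": [0,0,0.01,0,0,0,0,0.02,0,0,0,0,0.02,0,0]}}

```text
time: 48.0
tcp_pos: [0.5452, 0.0191, 0.107]
tcp_rot: [-0.0, 0.924, 0.382, -0.0]
force: [-6.0, -0.2, 11.9]
gripper_width: 0.0616
```

Contact at 12 N. Easing, releasing and rising.

Request:
{"fn": "play_rows", "kwargs": {"motion": [0,0,-0.01,0,0,0,0,-0.01,0,76,0,0,-0.01,0,80,0,0,-0.01,0,90,0,0,-0.01,0,100,0,0,-0.01,0,100,0,0,-0.5,0,100,0,0,-1,0,100]}}

```text
time: 49.0
tcp_pos: [0.545, 0.0191, 0.1568]
tcp_rot: [0.0, 0.924, 0.382, -0.0]
force: [0.5, 0.2, -0.4]
gripper_width: 0.0857
```

```bash
python3 - <<'E'
from g import *
st();go([.6,.1,.25])
E
```

```text
t 49.0 tcp [0.545  0.0191 0.1568] az 0.784 tilt [-0.001 -0.    -1.   ] F [ 0.5  0.2 -0.4] M [-0.05 -0.05 -0.04] w 0.0857 q [-1.1   0.34  1.19  1.86 -0.34  1.18  0.98]
shift units [1.919, -0.369, -1.866] turn units 0.0 | az now 0.784 j7 0.98 t 49.0
```

```bash
python3 -c "
from g import *
go([.6,-.22,.23])"
```

```text
shift units [-2.6, 4.163, -1.463] turn units 0.0 | az now 0.784 j7 0.98 t 49.0
```

Request:
{"fn": "play_rows", "kwargs": {"motion": [0,0,-1,0,100,0,0,-1.4,-1,100,-0.6,0.8,-1.5,-2,100,-1.2,1.7,-1.5,-3,100,-1.8,2.6,-1.5,-3,100,-2.4,3.6,-1.5,-3,100,-2.6,4.15,-1.5,-3,100,-2.6,4.15,-1.5,-3,100,-2.6,4.15,-1.5,-3,100]}}

```text
time: 50.12
tcp_pos: [0.5997, -0.2187, 0.2311]
tcp_rot: [-0.0, 0.853, 0.522, -0.0]
force: [0.4, -0.2, 0.5]
gripper_width: 0.0852
```

```bash
python3 - <<'E'
from g import *
st()
a=shot("scene","s18");b=shot("top","t18")
crop(a,190,100,360,280,4,"s18c");crop(b,165,180,325,330,4,"t18c")
crop(a,240,130,400,330,3,"x")
for l in("jar_1_mid","big_jar","pump_bottle"):
    for r in nets.silhouettes("scene",l): print(l,round(r["conf"],2),np.round(r["rect"]).tolist())
E
```

```text
t 50.12 tcp [ 0.5997 -0.2187  0.2311] az 1.099 tilt [-0.001  0.    -1.   ] F [ 0.4 -0.2  0.5] M [0.02 0.04 0.08] w 0.0852 q [-0.49  0.48  1.07  1.53 -0.43  1.38  1.72]
jar_1_mid 0.74 [276.0, 285.0, 29.0, 33.0]
jar_1_mid 0.65 [272.0, 188.0, 29.0, 32.0]
jar_1_mid 0.51 [260.0, 140.0, 22.0, 26.0]
big_jar 0.95 [393.0, 240.0, 46.0, 38.0]
pump_bottle 0.65 [261.0, 144.0, 24.0, 24.0]
pump_bottle 0.61 [442.0, 270.0, 41.0, 57.0]
```

View pics/s18c.png

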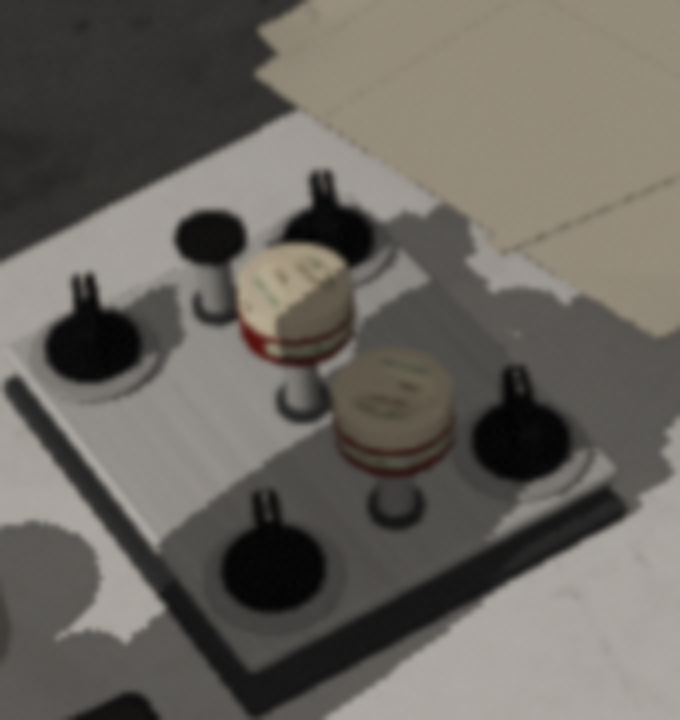

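View pics/t18c.png

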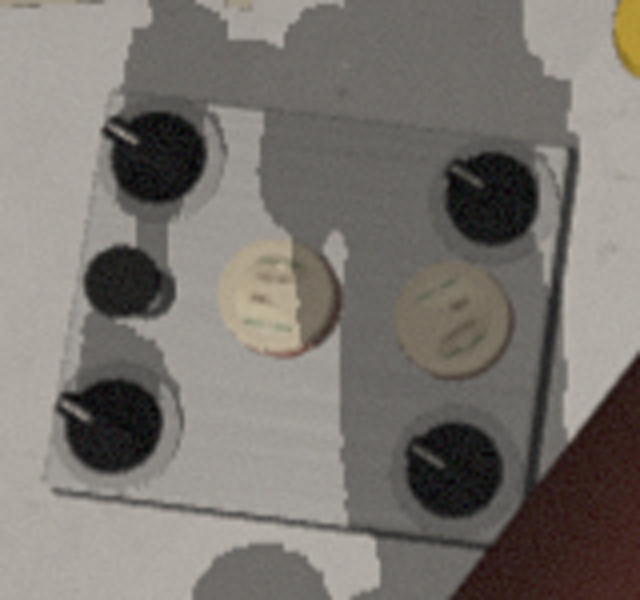

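View pics/t18.png

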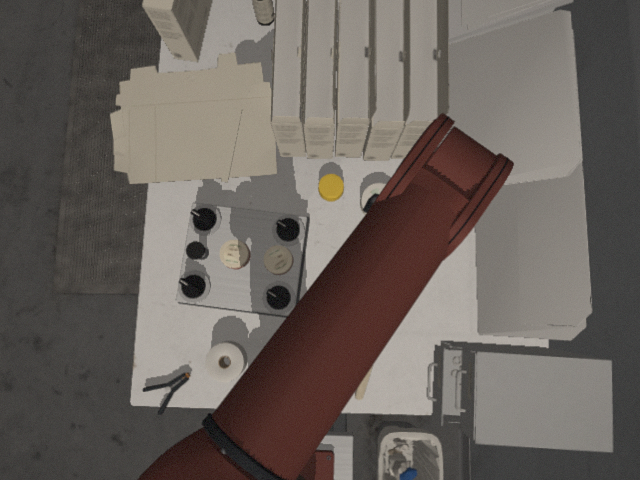

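```bash
python3 - <<'E'
from g import *
for k,a,b in(("P2",(296,286),(277,296)),("P1",(395,391),(455,319))):
    p,e=tri((a[0]/4+190,a[1]/4+100),(b[0]/4+165,b[1]/4+180));print(k,p.round(4),np.round(e,4),K[k].round(4),"off mm",(1000*np.linalg.norm(p[:2]-K[k])).round(1))
st()
E
```

```text
P2 [0.5528 0.1114 0.1386] [0.0022 0.0022] [0.5538 0.1138] off mm 2.6
P1 [0.5427 0.0152 0.1413] [0.0021 0.0021] [0.5447 0.0192] off mm 4.5
t 50.38 tcp [ 0.6    -0.2181  0.2315] az 1.1 tilt [ 0.     0.001 -1.   ] F [-1.  -0.2  0.9] M [ 0.03  0.02 -0.02] w 0.0857 q [-0.49  0.48  1.07  1.53 -0.43  1.38  1.72]
```

Both jars stand upright on the middle and right posts. The lid tops measure about 0.138–0.141 m high and sit 3–5 mm from the post axes. All four knob marks are at the stop, and the robot touches nothing.

```bash
python3 -c "
from plant import finish_job
print(finish_job())"
```

```text
the job is handed in; nothing more can be done
None
```

The deck is clamped and both small jars stand on posts. The job was handed in at about 50 s and gave no verdict.

- **First pass:** I turned near left, far right, near right, then far left to about 1.04–1.08 rad each, judged from the gripper's angle.
- **Second pass:** I turned far left, near right, near left, then far right to the stop. The turning moment rose to about 1 N m each time, and all four knob marks agree in the final pictures.
- **Jars:** Two were on the table, and one had been knocked aside before I reached it, so I measured it again. One now stands on the middle post and the other on the right-hand post.
- **Last checks:** The lid centres are about 2.6 mm (middle post) and 4.5 mm (right-hand post) from the post axes, and both jars look upright. Lid tops read 0.139 and 0.141 m, against about 0.138 m expected. The gripper is open and clear of everything.
- **Bystanders:** I never touched the big jar or the pump bottle; both were found at their starting places in the last scene picture.
- **Disagreements:** The two cameras disagreed by about 4 mm throughout, so I corrected the stand position by 1–1.5 mm from the first knob grasp. The networks confused some classes (orange jar as small jar, jars as pump bottle), so I picked positions from enlarged crops instead.

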